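# Ram the cheese home in the packing tube and hang the rod back up

### The arm

A 7-joint arm with a two-finger parallel gripper is mounted at the origin on the work surface. World frame = base frame: x ahead of the robot, y to its left, z up, the work surface at z = 0. Lengths are in m, angles in degrees, forces in N, time in s.
With the tool pointing down it reaches from about 0.35 to 0.9 m from the base axis. Payload 8.1 kg.
Tool frame: the origin (TCP) lies on the centre line of the jaws, within the pads' length; the fingertips stand 19 mm ahead of it and the grasp point (between the pads) is the TCP; x points along the fingers, y is the direction in which the jaws open and shut, and the axes are right-handed (so a half turn about x gives the same grasp; the last joint's range is limited). The gripper opens to 85 mm and grips with 20 to 120 N. Pads are 22 mm wide; open, the fingers measure 114 mm over their backs; the gripper's body (76 mm by 85 mm) begins 54 mm behind the grasp point. The pads swing forward as they close: fully open they stand 13 mm farther back than shut.
Start: joints at [62.991, 24.895, 1.432, 90.138, -0.665, 64.973, -4.303], TCP at [0.225, -0.583, 0.25] pointing down, gripper open.
Joint ranges: [-149.89, 149.89], [-25.12, 119.58], [-72.63, 75.52], [4.76, 147.25], [-75.54, 255.54], [6.69, 114.76], [-157.13, 157.13]. Speed limits (degrees/s): [127.2, 127.2, 172.46, 172.46, 180, 180, 180].

### API

Orientations are given as a 3x3 rotation matrix whose columns are the frame's x, y, z axes.
In Python, from station import env, grab_frame gives the robot as it stands.
- The arm moves only by the tool jog_arm, never from a script. Its argument "deltas" is a list that holds one entry, the list of rows, each a list of 7 numbers: the finger opening in m, from 0 to 0.0854, then the shift along the tool's x, y, z in m, then the turn, a rotation vector about the tool's x, y, z in rad. A call has 1 to 20 rows; each row shifts and turns the commanded pose from where the row before left it, along the tool's axes as they then stand; what a row does not reach is not made up. A row lasts 1/8 s, in which the tool goes at most 62.5 mm and 10.7 degrees, less where a joint would pass 70% of its speed; a pose out of reach is approached as far as the arm can. A call is refused whole if a number of a shift passes 0.0625 or a number of a turn 0.188, either way. A call with a gripper value outside its range is refused whole. The fingers move at their own pace and stop on an object; the grip force is fixed at half the most. Time passes only in rows, so rows that do not move let the fingers close. It gives the time, the measured TCP pose, the force and the opening at its end, in the units of the state.
- env.get_obs(): the state, without advancing time (a new reading comes with each control period).
- grab_frame(name): name is "scene" or "side" or "wrist"; returns a dict with "pixels" (420x560x3 uint8, red, green, blue), "mtx" (3x3 intrinsics, pixels), "rvec" (rotation vector, rad) and "tvec" (3), from world to camera coordinates, as OpenCV has them. Camera axes: x right, y down, z forward; pixel columns grow to the right and rows downward; lengths in m; the calibration is good to about 2 mm. The wrist camera is an equidistant fisheye: a pixel r from the principal point sees the ray r / f radians off the axis. A picture is of the moment at which its call begins. There is no depth.
- env.hand_in(): hands the job in, once; it reports no verdict.
The state is a dict: "time": time; "joint_pos": joint angles; "joint_velocities": joint speeds; "effort": joint torques, N m; "tcp_pos": TCP position; "tcp_rot": TCP orientation; "ft_force": force on the tool from outside, world axes, zero at the start; "moment": the same for the moment, N m; "opening": finger opening in m.
Only numpy, scipy, OpenCV 4.12 (cv2) and the standard library are available. Lean on these libraries where they do the work, as an engineer would, in place of code of your own. Each camera call takes 0.05 s, during which the arm holds its last target.

### The job

Put the small cream-coloured cheese into the clear packing tube, upright on top of the brown cheese already stuck in it, then use the ramming rod from the wooden rest to push both down until the brown one sits fully home on the tube's floor, and press firmly there. Then hang the rod by its hook on the steel rail, in the gap between the scraper and the brush, and let go of it. Do not push the hanging tools along or off the rail, and leave the jar and the red cheese where they are.

Things in the scene. Friction and masses are not known exactly. Their poses are not given: they have to be found in the camera images.
- cheese: The cream-coloured cheese to pack: a rigid upright cylinder, 36 mm diameter, 60 mm tall, about 70 g, standing on the table. Origin at the centre of its underside, z up its axis.
- tube: Fixed clear packing tube standing upright on a steel foot disc (90 mm diameter, 10 mm thick). Bore 41 mm, outside 47 mm, flared over the last 10 mm to a mouth of about 52 mm bore (58 mm outside). Its inner floor is 10 mm above the table, its mouth 205 mm above. Origin on the table on the tube's axis, z up.
- tube_mouth (a point): Centre of the tube's mouth, on its axis, 205 mm above the table.
- snug_cheese (a joint): How far (m) the brown cheese (39 mm diameter, 60 mm tall) in the tube has been pushed down: at 0 its underside is 45 mm above the tube's inner floor; at 0.045 it sits on the floor, the end of travel. It is a snug fit: it stays put under the weight of cheese and rod and takes about 7 N to slide (0.4 N more at 20 mm/s).
- snug_top (a point): Centre of the top face of the brown cheese. The cream cheese is slack in the tube and slides down onto it by itself; its own top is then 30 to 45 mm below the mouth at the start, and 75 mm below once the brown one is home.
- rod: Ramming rod, 180 mm long, about 220 g. Origin at the centre of its flat foot, z along it towards the handle; centre of mass about z = 46 mm. Steel head 36 mm diameter, z = 0 to 45; wooden shaft 18 mm diameter, z = 45 to 133; dark handle 24 mm diameter, z = 133 to 180. A wire hook sticks out on its -x side. It starts lying level on the rest, axis 55 mm above the table, hook hanging down.
- rod_handle (a point): Centre of the rod's handle, on its axis, 157 mm from the foot. Between the rest's cheeks it cannot be gripped: there only the shaft, z = 50 to 112 mm, is free. Held by the shaft, the rod goes only some 55 mm into the tube before the fingers meet the mouth: stand it in the tube, let go, and take it again by the handle.
- rod_hook (a point): Underside of the rod's hook arm, midway between shaft and hook end: 19 mm to the -x side of the rod's axis, 124.5 mm from the foot. The hook is of 7 mm wire: an arm square to the shaft at z = 128 mm, 35 mm long from the axis, whose end turns towards the foot, down to z = 103 mm; clear gap between shaft and hook end about 21 mm.
- rest: Fixed wooden rest, base plate 200 x 64 x 8 mm, origin on the table under its centre. The rod lies along its x axis: foot at x = +90 mm, handle towards -x (out to the robot's right). Blocks carry the head at x = 56 to 76 (44 mm wide, 47 high) and the handle at x = -70 (43 high). Two cheeks 65 mm high, 28 mm apart, 48 mm over all, flank handle and hook, x = -96 to -25.
- rail: Fixed steel rail: a round bar of 10 mm diameter along its y axis, bar axis 200 mm above the table, 260 mm long between two posts (16 mm diameter, 210 mm high, foot discs 64 mm across). Origin on the table under its middle. The rod may hang on it with its hook to either side (over the bar from +x or -x).
- rail_mid (a point): Middle of the rail's bar, on the bar's axis, 200 mm above the table; axes as the rail's. It lies in the gap between scraper and brush, where the rod belongs. Coming down from above, keep the rod's axis over 23 mm from the bar until its head (wider than the hook's gap) is below the bar.
- scraper: Loose blue-handled scraper hanging on the rail, on its +y side, 36 mm wide along the rail and 150 mm long, wire hook over the bar (its top about 10 mm above the bar's axis, 26 mm across). Origin at its hook, on the bar's axis. Bystander.
- brush: Loose wooden brush hanging on the rail, on its -y side, 36 mm wide along the rail, 20 mm thick and 148 mm long, wire hook over the bar (as the scraper's). Origin at its hook, on the bar's axis. Bystander.
- jar: Amber jar with a steel cap, 56 mm diameter, 95 mm tall, standing on the table. Origin at the centre of its underside. Bystander.
- wheel: Red-waxed cheese, 64 mm diameter, 45 mm tall, standing on the table. Origin at the centre of its underside. Bystander.
Mind the look-alikes: they are no part of the job. Leave any blue or turquoise look-alike of the rod alone.

How it is judged (in metres and radians):
On the way, in this order (a step that is already met when the one before it is completed fails the run):
1. the cream cheese is in the tube, upright on the brown one, and let go (horizontal distance between cheese and tube below 0.006 m and distance between cheese and snug_top below 0.008 m and angle between cheese's own z axis and vertical below 0.2 rad and contact force between the fingers and cheese below 0.1 N), for 0.2 s.
2. the brown cheese is home on the floor (within 2 mm) and the rod presses the stack there with at least 10 N (value of joint snug_cheese above 0.043 m and contact force between rod and cheese above 10 N), for 0.1 s.
At the end, for the whole second after the job is handed in: Brown cheese within 2 mm of its end, the cream one on it in the tube (within 6 mm of the axis, 8 mm of its top); rod hung on the rail: hook point within 35 mm of the rail middle along the bar, 20 mm across, -2 to 15 mm above the bar axis, lean under 0.8 rad, swaying under 0.3 m/s (value of joint snug_cheese above 0.043 m and horizontal distance between cheese and tube below 0.006 m and distance between cheese and snug_top below 0.008 m and contact force between rod and rail above 0.5 N and z of rod_hook in the frame of rail_mid between -0.002 and 0.015 m and y of rod_hook in the frame of rail_mid between -0.035 and 0.035 m and x of rod_hook in the frame of rail_mid between -0.02 and 0.02 m and angle between rod's own z axis and vertical below 0.8 rad and linear speed of rod below 0.3 m/s); the robot touches nothing.
It fails at once if the scraper or the brush is pushed along or off the rail (its hook moves more than 15 mm) (distance of any of scraper, brush from where it was at the start of the episode above 0.015 m).
It fails at once if the jar or the red cheese is moved more than 20 mm or tipped (distance of any of jar, wheel from where it was at the start of the episode above 0.02 m or angle between any of jar, wheel's own z axis and vertical above 0.4 rad).
It also fails if it takes over 72 s, if anything falls off the work surface, if the arm or the gripper's body presses on something with over 40 N, if the wrist force passes 120 N, or if a joint passes its speed limit or range.

## Working session

There is one attempt and no reset: what is moved stays moved. The work goes in short steps, Python scripts to look and compute and a tool call to move; the robot and the scene stay as the last step left them, time stands still between calls to the robot, and variables do not carry over. Pictures are saved under pics/ and viewed, and the job is handed in when it is done.

Besides the shell and the picture viewer there is one more tool, called after "Request:" in YAML: its name, and indented under it one key for each argument. jog_arm: Moves the arm, as the interface text tells. Its arguments: {"type":"object","properties":{"deltas":{"type":"array"}},"required":["deltas"]}

```bash
ls; mkdir -p pics
python3 - <<'E'
from station import env, grab_frame
import cv2
print(env.get_obs())
for n in ("scene","side","wrist"):
    f=grab_frame(n); cv2.imwrite(f"pics/{n}0.png",f["pixels"][:,:,::-1]); print(n,f["mtx"].tolist(),f["rvec"],f["tvec"])
E
```

```text
pics
{'time': 0.0, 'joint_pos': array([62.98948521, 24.93801647,  1.42954923, 90.18831766, -0.66544494,
       64.97349189, -4.30256286]), 'joint_velocities': array([-0.08278117, -0.0260565 ,  0.1100263 , -0.02843476, -0.00313523,
       -0.01317971, -0.00779884]), 'effort': array([-1.62325364e-04, -6.70459914e+01,  1.02571439e+00, -3.16211486e+01,
        1.58160855e-02,  1.25658786e-02,  1.50431731e-05]), 'tcp_pos': array([ 0.22511962, -0.58254384,  0.249514  ]), 'tcp_rot': array([[-6.88879665e-04,  3.60470998e-01, -9.32770167e-01],
       [ 1.44117380e-03, -9.32769062e-01, -3.60471636e-01],
       [-9.99998724e-01, -1.59260550e-03,  1.23064282e-04]]), 'ft_force': array([ 0.84482201, -0.06752508,  0.89281408]), 'moment': array([ 0.02061434,  0.0451284 , -0.01990586]), 'opening': 0.0853568723325457}
scene [[499.79373345745114, 0.0, 279.9500903716832], [0.0, 499.79373345745114, 218.44019470507948], [0.0, 0.0, 1.0]] [ 0.72483794  2.74607326 -0.89725573] [ 0.46469624 -0.1632614   1.35890231]
side [[453.4326029011003, 0.0, 274.7837316342349], [0.0, 453.4326029011003, 209.5694469105918], [0.0, 0.0, 1.0]] [ 0.108195   -2.90585748  1.14821546] [0.56118754 0.13316971 1.07651221]
wrist [[325.19226210127806, 0.0, 281.9795622373434], [0.0, 325.19226210127806, 206.87992342426764], [0.0, 0.0, 1.0]] [-2.40734328  1.65014571  0.21683641] [-0.62293413 -0.03338426  0.37809672]
```

View pics/scene0.png

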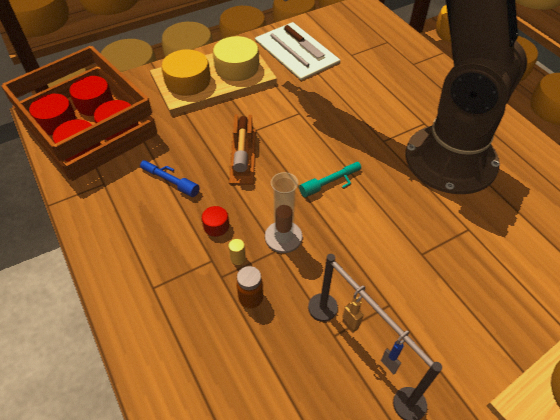

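View pics/side0.png

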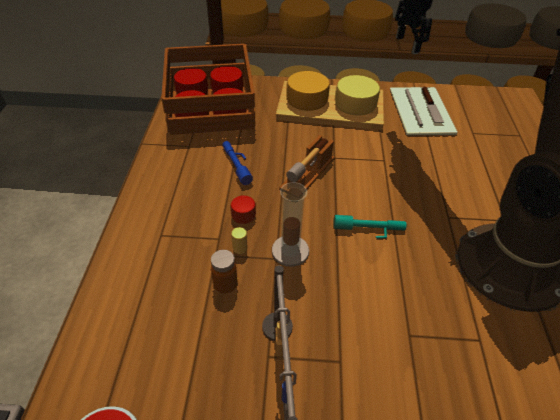

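View pics/wrist0.png

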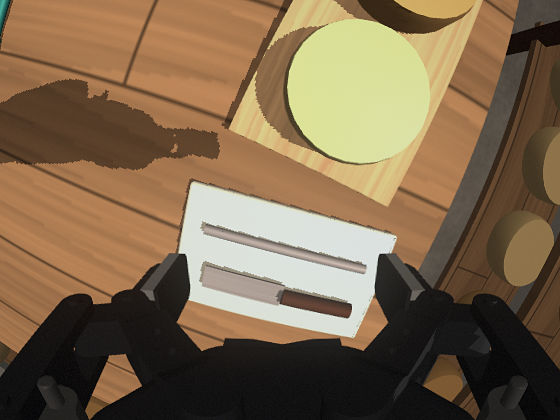

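The cream cheese is at scene (237,252) and side (239,241). The tube is at scene (284,210), the rest with the wooden-shafted rod at scene (242,150), and the rail at scene (330,260) to (435,365). The rod's look-alikes are blue at scene (170,178) and turquoise at scene (330,180). Next I'll make enlarged crops.

```bash
cat > h.py <<'E'
import numpy as np, cv2
from station import env, grab_frame
def crop(f,x0,y0,x1,y1,s,name):
    im=f["pixels"][y0:y1,x0:x1,::-1]
    im=cv2.resize(im,None,fx=s,fy=s,interpolation=cv2.INTER_CUBIC)
    for x in range((x0//10+1)*10,x1,10):
        cv2.line(im,((x-x0)*s,0),((x-x0)*s,6 if x%50 else 14),(255,255,255),1)
        if x%20==0: cv2.putText(im,str(x),((x-x0)*s+1,14),0,.35,(255,255,255),1)
    for y in range((y0//10+1)*10,y1,10):
        cv2.line(im,(0,(y-y0)*s),(6,(y-y0)*s),(255,255,255),1)
        if y%20==0: cv2.putText(im,str(y),(2,(y-y0)*s-1),0,.35,(255,255,255),1)
    cv2.imwrite("pics/"+name+".png",im)
def ray(f,u,v):
    K=f["mtx"];R,_=cv2.Rodrigues(np.array(f["rvec"]));t=np.array(f["tvec"]).ravel()
    d=np.linalg.inv(K)@np.array([u,v,1.])
    if f.get("fish"):
        a=d[:2];r=np.hypot(*a); d=np.array([*(a/r*np.sin(r)),np.cos(r)])
    return -R.T@t,R.T@(d/np.linalg.norm(d))
def atz(f,u,v,z):
    c,d=ray(f,u,v); return c+d*(z-c[2])/d[2]
def tri(obs):
    A=np.zeros((3,3));b=np.zeros(3)
    for f,u,v in obs:
        c,d=ray(f,u,v);P=np.eye(3)-np.outer(d,d);A+=P;b+=P@c
    x=np.linalg.solve(A,b); return x,[np.linalg.norm((np.eye(3)-np.outer(ray(*o)[1],ray(*o)[1]))@(x-ray(*o)[0])) for o in obs]
def proj(f,X):
    X=np.atleast_2d(np.array(X,float)); R,_=cv2.Rodrigues(np.array(f["rvec"]));t=np.array(f["tvec"]).ravel()
    p=X@R.T+t
    if f.get("fish"):
        r=np.hypot(p[:,0],p[:,1]);th=np.arctan2(r,p[:,2]);q=p[:,:2]/np.maximum(r,1e-9)[:,None]*th[:,None]
    else: q=p[:,:2]/p[:,2:]
    K=f["mtx"]; return q*[K[0,0],K[1,1]]+[K[0,2],K[1,2]]
def frame(n):
    f=grab_frame(n); f["fish"]=(n=="wrist"); return f
def rotd(Rd,pd):
    "tool-frame shift and rotvec from measured pose to desired"
    o=env.get_obs();R=np.array(o["tcp_rot"]);from scipy.spatial.transform import Rotation as S
    return R.T@(np.array(pd)-o["tcp_pos"]),S.from_matrix(R.T@np.array(Rd)).as_rotvec()
def vertR(ang):
    "tool down, jaw axis y at angle ang (deg) in world xy"
    a=np.radians(ang);x=np.array([0,0,-1.]);y=np.array([np.cos(a),np.sin(a),0]);return np.column_stack([x,y,np.cross(x,y)])
E
python3 - <<'E'
from h import *
import pickle
a=frame("scene");b=frame("side");pickle.dump((a,b),open("f0.pkl","wb"))
crop(a,195,165,325,265,6,"c1"); crop(b,205,130,345,270,4,"c2"); crop(a,300,240,450,420,3,"c3"); crop(b,250,255,350,420,4,"c4")
E
```

```text
(no output)
```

View pics/c1.png

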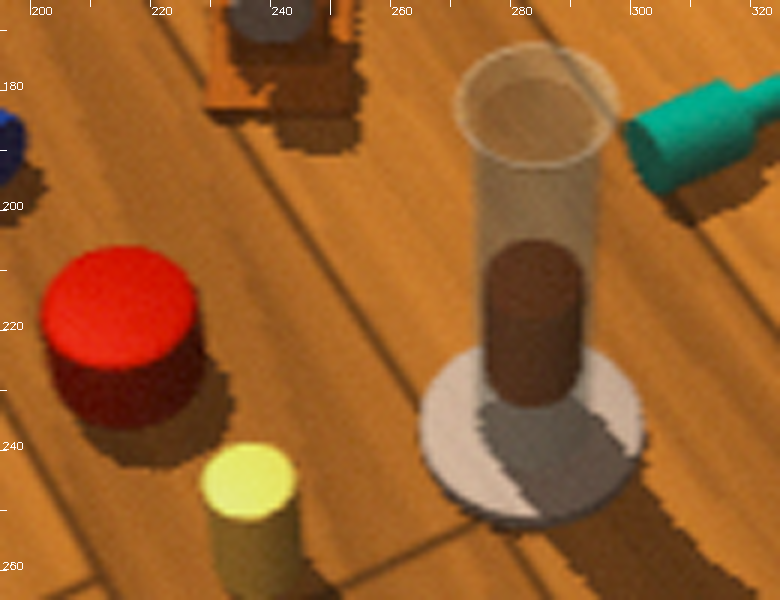

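View pics/c2.png

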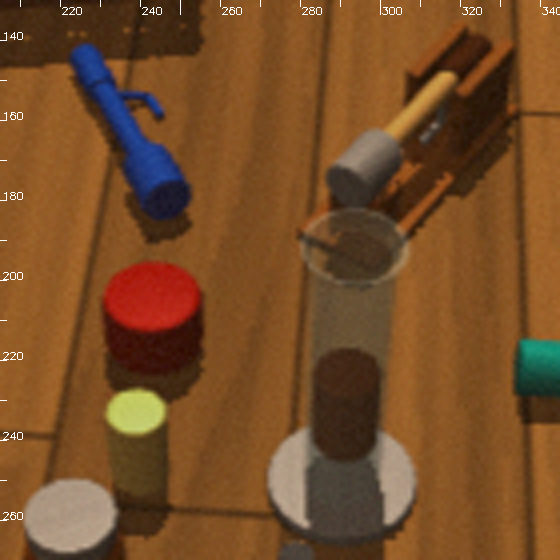

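View pics/c3.png

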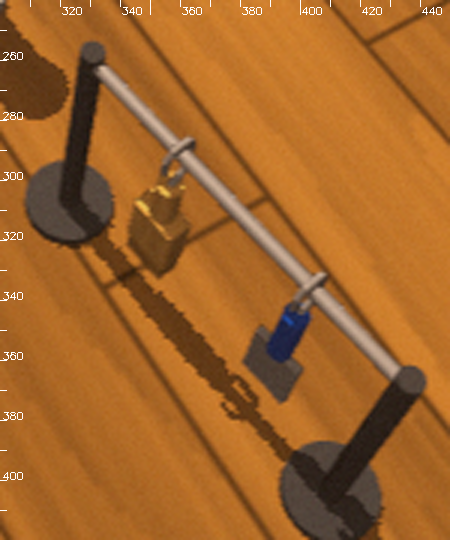

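View pics/c4.png

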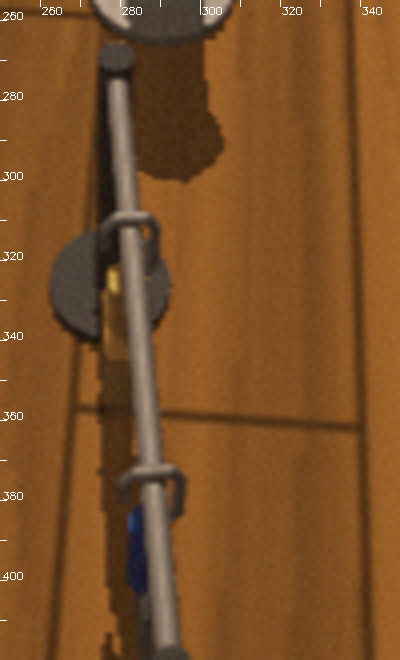

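Run:
```python
from h import *
import pickle
a,b=pickle.load(open("f0.pkl","rb"))
def T(n,p,q): x,e=tri([(a,*p),(b,*q)]); print(n,x.round(4),np.round(e,4))
T("cheese top",(236.5,245.2),(239,232.8)); print(atz(a,236.5,245.2,.06),atz(b,239,232.8,.06))
T("mouth",(284.7,182.3),(293.75,191.75)); print(atz(a,284.7,182.3,.205),atz(b,293.75,191.75,.205))
print("foot",atz(a,283.5,236.7,.01),atz(b,290.3,250.5,.01))
T("post",(330.7,257.3),(279.3,269.3)); print(atz(a,330.7,257.3,.21),atz(b,279.3,269.3,.21))
print("post2",atz(a,436.7,367,.21))
print("brush",atz(a,360,290.7,.205),atz(b,282.5,310.5,.205))
print("scraper",atz(a,404.3,336.7,.205),atz(b,288.3,373.8,.205))
crop(a,220,105,270,195,7,"c5"); crop(b,270,130,350,200,7,"c6")
```

```text
cheese top [0.6474 0.0008 0.0595] [0.0009 0.0009]
[0.64800529 0.00206203 0.06      ] [6.46999892e-01 5.85251889e-05 6.00000000e-02]
mouth [0.5253 0.0016 0.2056] [0.0002 0.0002]
[0.52515918 0.00147803 0.205     ] [0.52514799 0.00070458 0.205     ]
foot [0.52770559 0.00474083 0.01      ] [0.52514869 0.00367186 0.01      ]
post [0.5429 0.2029 0.208 ] [0.0005 0.0005]
[0.54398525 0.20428948 0.21      ] [0.54264214 0.2037625  0.21      ]
post2 [0.50879534 0.46170379 0.21      ]
brush [0.53465437 0.28609681 0.205     ] [0.53218532 0.28321619 0.205     ]
scraper [0.51987777 0.39387356 0.205     ] [0.51720839 0.39016107 0.205     ]
```

View pics/c5.png

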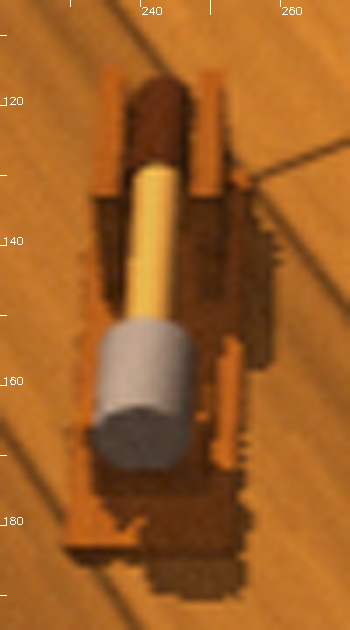

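View pics/c6.png

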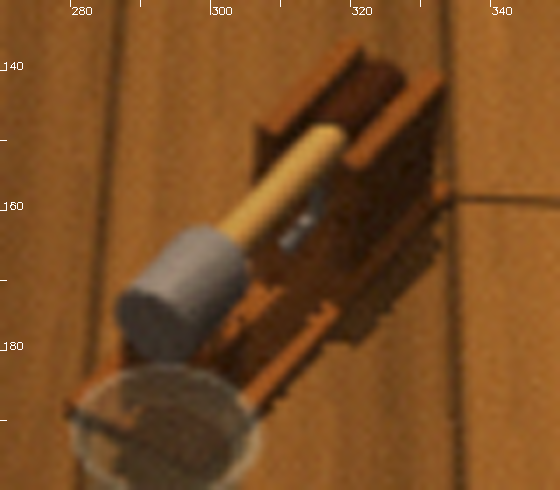

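Run:
```python
from h import *
import pickle
a,b=pickle.load(open("f0.pkl","rb"))
def T(n,p,q): x,e=tri([(a,*p),(b,*q)]); print(n,x.round(4),np.round(e,4))
# wheel top, jar top
T("wheel",(195+120/6,165+307/6),(205+152/4,130+296/4))
T("jar",(249,275),(205+70/4,130+515/4))
# rod: foot centre c5 (142,437)/7 ; c6 (160,325)/7
T("foot",(220+143/7,105+438/7),(270+160/7,130+322/7))
# shaft points on axis top line
for p in [(153,175),(148,310)]: print("shaft scene",atz(a,220+p[0]/7,105+p[1]/7,.060).round(4))
for p in [(232,233),(328,135)]: print("shaft side",atz(b,270+p[0]/7,130+p[1]/7,.060).round(4))
print("head end",atz(a,220+143/7,105+438/7,.055),atz(b,270+160/7,130+322/7,.055))
# cheek tops corners scene: left outer near (95,195), right (222,195) z .065 ; far (105,68),(222,70)
for p in [(95,193),(122,193),(192,193),(220,193),(104,68),(125,68),(202,70),(224,70)]: print("cheek",atz(a,220+p[0]/7,105+p[1]/7,.065).round(4))
for p in [(257,128),(272,133),(343,160),(362,167),(352,40),(368,45),(425,70),(443,77)]: print("cheek s",atz(b,270+p[0]/7,130+p[1]/7,.065).round(4))
```

```text
wheel [ 0.6513 -0.1069  0.0445] [0.0008 0.0008]
jar [0.6674 0.1032 0.0956] [0.0007 0.0007]
foot [ 0.531  -0.2091  0.0538] [0.0023 0.0023]
shaft scene [ 0.4703 -0.3193  0.06  ]
shaft scene [ 0.5043 -0.2569  0.06  ]
shaft side [ 0.5043 -0.2583  0.06  ]
shaft side [ 0.4676 -0.3209  0.06  ]
head end [ 0.53292299 -0.20537693  0.055     ] [ 0.52999913 -0.21073815  0.055     ]
cheek [ 0.496  -0.3166  0.065 ]
cheek [ 0.4871 -0.3116  0.065 ]
cheek [ 0.464  -0.2986  0.065 ]
cheek [ 0.4548 -0.2934  0.065 ]
cheek [ 0.462  -0.3768  0.065 ]
cheek [ 0.4549 -0.3728  0.065 ]
cheek [ 0.4293 -0.3571  0.065 ]
cheek [ 0.4218 -0.3529  0.065 ]
cheek s [ 0.4962 -0.3168  0.065 ]
cheek s [ 0.4902 -0.3141  0.065 ]
cheek s [ 0.462  -0.2998  0.065 ]
cheek s [ 0.4545 -0.2961  0.065 ]
cheek s [ 0.4585 -0.3768  0.065 ]
cheek s [ 0.452 -0.374  0.065]
cheek s [ 0.4289 -0.3595  0.065 ]
cheek s [ 0.4216 -0.3556  0.065 ]
```

```bash
cat >> h.py <<'E'
from scipy.spatial.transform import Rotation as S
from scipy.linalg import logm,expm
def M(R,p): T=np.eye(4);T[:3,:3]=R;T[:3,3]=p;return T
def plan(pd,Rd,n,start=None):
    "constant screw row; returns (shift,turn) per row"
    if start is None:
        o=env.get_obs(); start=M(o["tcp_rot"],o["tcp_pos"])
    L=np.real(logm(np.linalg.inv(start)@M(Rd,pd)))/n; E=expm(L)
    p=E[:3,3];w=S.from_matrix(E[:3,:3]).as_rotvec()
    print("n",n,"row",p.round(4).tolist(),w.round(4).tolist()); return p,w
def run(rows,start=None):
    "predict pose after rows [(shift,turn)]"
    if start is None:
        o=env.get_obs(); start=M(o["tcp_rot"],o["tcp_pos"])
    T=start
    for p,w in rows: T=T@M(S.from_rotvec(w).as_matrix(),p)
    return T
def log():
    o=env.get_obs(); import json
    open("log.txt","a").write(json.dumps([list(map(float,o["joint_pos"])),np.array(o["tcp_pos"]).tolist(),np.array(o["tcp_rot"]).tolist()])+"\n")
    print("t",round(o["time"],2),"tcp",o["tcp_pos"].round(4),"rot",o["tcp_rot"].round(3).tolist(),"j",o["joint_pos"].round(1),"F",o["ft_force"].round(2),"open",round(o["opening"],4))
E
python3 - <<'E'
from h import *
log()
p,w=plan([.6475,.001,.15],vertR(0),13)
for k in (4,7,10,13): 
    T=run([(p.round(4),w.round(4))]*k);print(T[:3,3].round(4),T[:3,1].round(3))
E
```

```text
t 0.25 tcp [ 0.2252 -0.5828  0.2499] rot [[-0.0, 0.36, -0.933], [0.001, -0.933, -0.36], [-1.0, -0.001, 0.0]] j [63.  24.9  1.4 90.2 -0.7 65.  -4.3] F [0.75 0.37 0.99] open 0.0853
n 13 row [0.0077, -0.0012, -0.0589] [-0.0925, -0.0, 0.0001]
[ 0.4277 -0.4647  0.2191] [ 0.673 -0.739 -0.   ]
[ 0.5438 -0.3321  0.1961] [ 0.85  -0.527  0.   ]
[ 0.6191 -0.1728  0.173 ] [ 0.962 -0.274  0.   ]
[0.648  0.0011 0.1499] [1.    0.    0.001]
```

Request:
jog_arm:
  deltas:
    - [[0.06,0.0077,-0.0012,-0.0589,-0.0925,0,0],[0.06,0.0077,-0.0012,-0.0589,-0.0925,0,0],[0.06,0.0077,-0.0012,-0.0589,-0.0925,0,0],[0.06,0.0077,-0.0012,-0.0589,-0.0925,0,0],[0.06,0.0077,-0.0012,-0.0589,-0.0925,0,0],[0.06,0.0077,-0.0012,-0.0589,-0.0925,0,0],[0.06,0.0077,-0.0012,-0.0589,-0.0925,0,0],[0.06,0.0077,-0.0012,-0.0589,-0.0925,0,0],[0.06,0.0077,-0.0012,-0.0589,-0.0925,0,0],[0.06,0.0077,-0.0012,-0.0589,-0.0925,0,0],[0.06,0.0077,-0.0012,-0.0589,-0.0925,0,0],[0.06,0.0077,-0.0012,-0.0589,-0.0925,0,0],[0.06,0.0077,-0.0012,-0.0589,-0.0925,0,0],[0.06,0,0,0,0,0,0]]

```text
time: 2.0
tcp_pos: [0.6475, 0.0084, 0.1497]
tcp_rot: [[-0.001, 1.0, 0.011], [0.004, 0.011, -1.0], [-1.0, -0.001, -0.004]]
ft_force: [-0.1, 0.2, 0.5]
opening: 0.0603
```

Run:
```python
from h import *
log()
f=frame("wrist"); crop(f,0,0,560,420,1,"w1")
print(proj(f,[[.6475,.001,.06],[.6475,.001,.06]]))
print("tube mouth",proj(f,[.5255,.002,.205]))
```

```text
t 2.0 tcp [0.6475 0.0084 0.1497] rot [[-0.001, 1.0, 0.011], [0.004, 0.011, -1.0], [-1.0, -0.001, -0.004]] j [  8.4  34.  -21.1  91.8  13.7  56.7 -16.3] F [-0.15  0.2   0.54] open 0.0603
[[282.32493908 230.97608534]
 [282.32493908 230.97608534]]
tube mouth [[-17.26405838 333.27085495]]
```

View pics/w1.png

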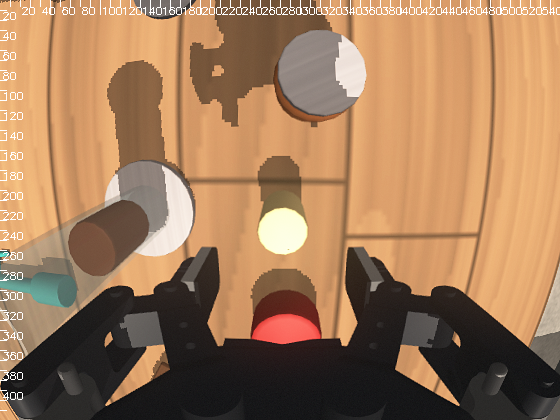

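Run:
```python
from h import *
log()
plan([.6475,.001,.053],vertR(0),5)
```

```text
t 2.05 tcp [0.6477 0.0042 0.1498] rot [[-0.001, 1.0, 0.005], [0.001, 0.005, -1.0], [-1.0, -0.001, -0.001]] j [  8.6  34.  -20.9  91.8  13.7  56.8 -16.3] F [-0.04 -1.58  0.36] open 0.0599
n 5 row [0.0194, -0.0, 0.0007] [0.0011, -0.0003, 0.0002]
```

Request:
jog_arm:
  deltas:
    - [[0.06,0.024,0,0,0,0,0],[0.06,0.025,0,0,0,0,0],[0.06,0.025,0,0,0,0,0],[0.06,0.023,0,0,0,0,0],[0.06,0,0,0,0,0,0],[0.06,0,0,0,0,0,0],[0.0,0,0,0,0,0,0],[0.0,0,0,0,0,0,0],[0.0,0,0,0,0,0,0],[0.0,0,0,0,0,0,0]]

```text
time: 3.3
tcp_pos: [0.6487, 0.0006, 0.0546]
tcp_rot: [[0.002, 1.0, 0.0], [-0.0, 0.0, -1.0], [-1.0, 0.002, 0.0]]
ft_force: [-1.1, -1.1, 5.8]
opening: 0.034
```

Run:
```python
from h import *
log()
f=frame("wrist"); crop(f,100,100,460,370,2,"w2")
```

```text
t 3.3 tcp [6.487e-01 6.000e-04 5.460e-02] rot [[0.002, 1.0, 0.0], [-0.0, 0.0, -1.0], [-1.0, 0.002, 0.0]] j [  7.5  40.1 -18.9  96.   16.8  46.6 -18.8] F [-1.12 -1.12  5.83] open 0.034
```

View pics/w2.png

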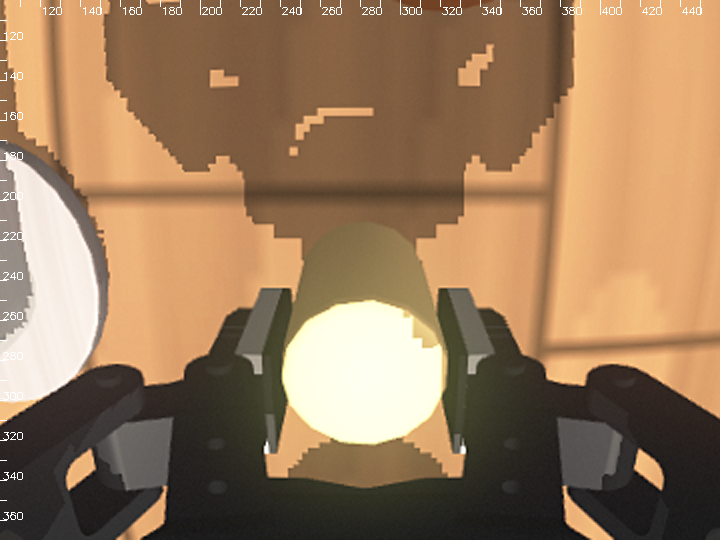

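Request:
jog_arm:
  deltas:
    - [[0.0,-0.03,0,0,0,0,0],[0.0,-0.05,0,0,0,0,0],[0.0,-0.055,0,0,0,0,0],[0.0,-0.055,0,0,0,0,0],[0.0,-0.04,0,0,0,0,0],[0.0,0,-0.03,0,0,0,0],[0.0,0,-0.04,0,0,0,0],[0.0,0,-0.035,0,0,0,0],[0.0,0,-0.018,0,0,0,0],[0.0,0,0,0,0,0,0],[0.0,0,0,0,0,0,0]]

```text
time: 4.72
tcp_pos: [0.5257, 0.0007, 0.2837]
tcp_rot: [[0.001, 1.0, 0.0], [-0.0, 0.0, -1.0], [-1.0, 0.001, 0.0]]
ft_force: [-0.1, 0.3, -0.3]
opening: 0.034
```

Run:
```python
from h import *
log()
f=frame("wrist"); crop(f,100,100,460,370,2,"w3")
a=frame("scene");crop(a,230,120,350,270,4,"s3")
b=frame("side");crop(b,230,130,350,280,4,"d3")
log()
```

```text
t 4.72 tcp [0.5257 0.0007 0.2837] rot [[0.001, 1.0, 0.0], [-0.0, 0.0, -1.0], [-1.0, 0.001, 0.0]] j [ 13.4  16.1 -24.3  99.6   7.2  65.7 -13.1] F [-0.11  0.29 -0.32] open 0.034
t 4.88 tcp [0.5257 0.0008 0.2831] rot [[0.0, 1.0, 0.0], [0.0, 0.0, -1.0], [-1.0, 0.0, -0.0]] j [ 13.3  16.2 -24.3  99.6   7.2  65.7 -13.1] F [ 0.75  0.48 -0.68] open 0.0343
```

View pics/w3.png

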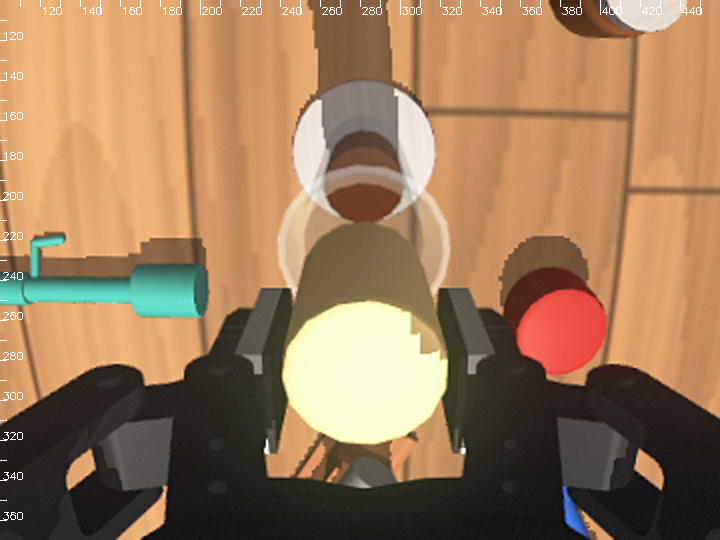

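View pics/s3.png

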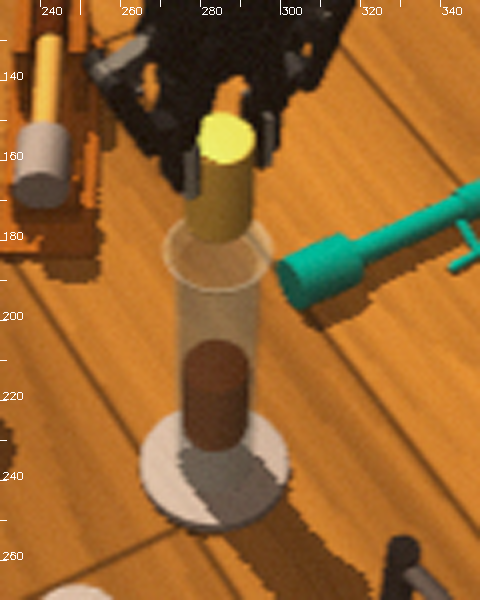

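View pics/d3.png

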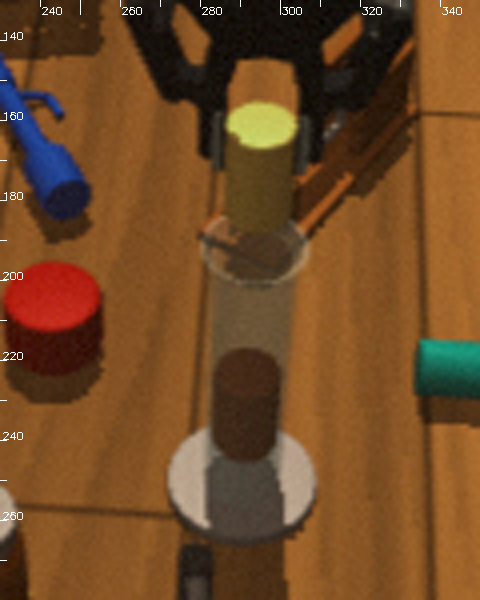

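Run:
```python
from h import *
a=frame("scene");b=frame("side");w=frame("wrist")
print("cheese",atz(a,286.75,154.6,.2885),atz(b,230+261/4,130+125/4,.2885))
print("mouth",atz(a,230+218/4,120+253/4,.205),atz(b,230+254/4,130+247/4,.205))
# wrist: fit mouth outer circle: detect from points read: top edge of rim (363,165), left (279,245), right (448,245)
pts=[(100+363/2,100+165/2),(100+279/2,100+245/2),(100+448/2,100+245/2),(100+300/2,100+193/2),(100+425/2,100+193/2)]
P=np.array([atz(w,*p,.205) for p in pts]);print(P.round(4))
from scipy.optimize import least_squares
r=least_squares(lambda c:np.hypot(P[:,0]-c[0],P[:,1]-c[1])-.029,[.525,0]);print("mouth wrist",r.x,r.fun)
q=[atz(w,100+u/2,100+v/2,.2885) for u,v in [(283,370),(447,370),(365,444),(365,300)]];print(np.array(q).round(4))
```

```text
cheese [0.52286282 0.00349989 0.2885    ] [5.25714983e-01 5.02132848e-04 2.88500000e-01]
mouth [0.52680869 0.0035084  0.205     ] [0.52566888 0.00074706 0.205     ]
[[0.5249 0.0295 0.205 ]
 [0.4973 0.0029 0.205 ]
 [0.5528 0.0029 0.205 ]
 [0.5047 0.0204 0.205 ]
 [0.5447 0.0204 0.205 ]]
mouth wrist [ 5.24959235e-01 -1.98674964e-04] [ 0.00066123 -0.00120647 -0.00099838 -0.00014037 -0.00043866]
[[ 0.5084  0.0023  0.2885]
 [ 0.5424  0.0023  0.2885]
 [ 0.5255 -0.0163  0.2885]
 [ 0.5254  0.0183  0.2885]]
```

Request:
jog_arm:
  deltas:
    - [[0.0,0.015,0,0,0,0,0],[0.0,0.015,0,0,0,0,0],[0.0,0.012,0,0,0,0,0],[0.0,0.009,0,0,0,0,0],[0.0,0,0,0,0,0,0],[0.0,0,0,0,0,0,0]]

```text
time: 5.78
tcp_pos: [0.5253, 0.0008, 0.2325]
tcp_rot: [[0.001, 1.0, 0.0], [-0.0, 0.0, -1.0], [-1.0, 0.001, 0.0]]
ft_force: [0.0, -0.8, -0.5]
opening: 0.0343
```

Run:
```python
from h import *
log()
```

```text
t 5.78 tcp [0.5253 0.0008 0.2325] rot [[0.001, 1.0, 0.0], [-0.0, 0.0, -1.0], [-1.0, 0.001, 0.0]] j [ 12.8  18.7 -24.1 103.9   8.8  59.2 -14.6] F [ 0.01 -0.79 -0.48] open 0.0343
```

No side force showed during insertion. Next I'll release the cheese and raise the arm.

Request:
jog_arm:
  deltas:
    - [[0.06,0,0,0,0,0,0],[0.06,0,0,0,0,0,0],[0.06,0,0,0,0,0,0],[0.06,-0.03,0,0,0,0,0],[0.06,-0.05,0,0,0,0,0],[0.06,-0.04,0,0,0,0,0],[0.06,0,0,0,0,0,0]]

```text
time: 6.65
tcp_pos: [0.5265, 0.0012, 0.3555]
tcp_rot: [[0.006, 1.0, 0.0], [0.0, 0.0, -1.0], [-1.0, 0.006, -0.0]]
ft_force: [-0.1, -0.0, -0.1]
opening: 0.0599
```

Run:
```python
from h import *
log()
a=frame("scene");crop(a,230,120,350,270,4,"s4")
b=frame("side");crop(b,230,130,350,280,4,"d4")
log()
```

```text
t 6.65 tcp [0.5265 0.0012 0.3555] rot [[0.006, 1.0, 0.0], [0.0, 0.0, -1.0], [-1.0, 0.006, -0.0]] j [ 13.7  13.4 -24.5  92.8   5.8  74.7 -11.7] F [-0.12 -0.03 -0.07] open 0.0599
t 6.75 tcp [0.5249 0.0007 0.3521] rot [[0.0, 1.0, 0.0], [-0.0, 0.0, -1.0], [-1.0, 0.0, 0.0]] j [ 13.7  13.5 -24.5  93.1   5.8  74.6 -11.7] F [-0.45  0.27 -0.77] open 0.0595
```

View pics/s4.png

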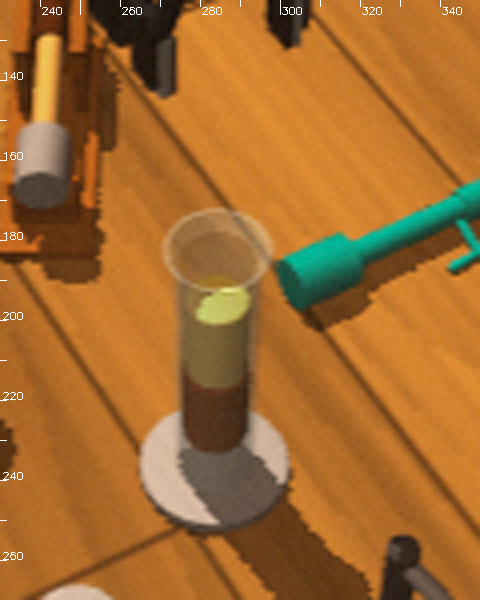

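View pics/d4.png

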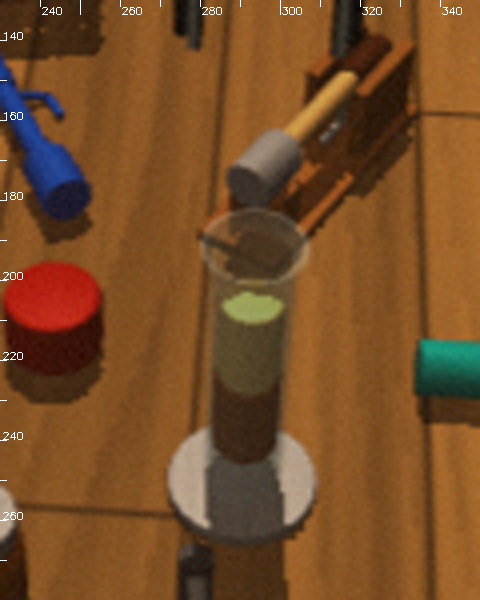

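The cream cheese sits upright on the brown one, with its top at scene (285,196) and the boundary between them near row 216. Next I'll fit an arm model from the logged poses to plan standing the rod up.

```bash
cat > kin.py <<'E'
import numpy as np, json
from scipy.optimize import least_squares
from scipy.spatial.transform import Rotation as S
D=[json.loads(l) for l in open("log.txt")]
def Rx(a,ax): return S.from_rotvec(np.radians(a)*np.array(ax,float)).as_matrix()
def fk(q,P,sg):
    # P: base yaw, d1,a1?,d3,a3,a4,d5,a5,d7, tool yaw
    by,d1,d3,a3,d5,a5,d7,ty,a6=P
    Z=[0,0,1];Y=[0,1,0]
    R=Rx(by,Z)@Rx(sg[0]*q[0],Z);p=np.array([0,0,d1])
    R=R@Rx(q[1],Y)
    R=R@Rx(sg[2]*q[2],Z)
    p=p+R@np.array([a3,0,d3])
    R=R@Rx(q[3],Y)
    p=p+R@np.array([a5,0,0])
    R=R@Rx(sg[4]*q[4],Z)
    p=p+R@np.array([0,0,d5])
    R=R@Rx(q[5],Y); p=p+R@np.array([a6,0,0])
    R=R@Rx(sg[6]*q[6],Z)
    p=p+R@np.array([0,0,d7])
    # tool: x along z
    T=R@Rx(ty,Z)@np.array([[0,0,1],[0,1,0],[-1,0,0]]).T@np.eye(3)
    T=R@Rx(ty,Z); T=np.column_stack([T[:,2],T[:,1],-T[:,0]])
    return p,T
def fit():
    best=None
    import itertools
    for sg in itertools.product([1,-1],repeat=4):
        s=[sg[0],1,sg[1],1,sg[2],1,sg[3]]
        def res(P):
            r=[]
            for q,p,R in D:
                pp,T=fk(q,P,s); r+=list((pp-p)*5); r+=list((T-np.array(R)).ravel())
            return r
        for by in (0,90,180,270):
          for ty in (0,90,180,270):
            o=least_squares(res,[by,.3,.35,0,.35,0,.2,ty,0],x_scale=[50,.1,.1,.1,.1,.1,.1,50,.1],max_nfev=60)
            if best is None or o.cost<best[0]: best=(o.cost,s,o.x)
    return best
if __name__=="__main__":
    b=fit();print(b[0],b[1],b[2].round(4).tolist()); json.dump([b[1],b[2].tolist()],open("kin.json","w"))
    for q,p,R in D:
        pp,T=fk(q,b[2],b[1]);print((pp-p).round(4),np.abs(T-np.array(R)).max().round(4))
E
time python3 kin.py
```

```text
0.0034750569856205537 [-1, 1, -1, 1, -1, 1, -1] [355.0471, 0.5172, 0.5847, -0.0086, 0.437, 0.0216, 0.5988, 85.0471, 0.0066]
[-0.0029  0.0061 -0.0023] 0.0001
[ 0.0016 -0.005   0.0008] 0.0004
[ 0.0014 -0.0056  0.0008] 0.0001
[ 0.0005 -0.0065  0.0011] 0.0002
[-0.      0.0042 -0.0001] 0.0001
[-0.0003  0.0043 -0.0001] 0.0
[-0.002   0.004   0.0004] 0.0
[ 0.004   0.0045 -0.0003] 0.0005
[ 0.0023  0.0047 -0.0003] 0.0
real	2m20.853s
user	2m20.209s
sys	0m0.223s
```

```bash
cat > kin2.py <<'E'
import numpy as np, json
from scipy.optimize import least_squares
from scipy.spatial.transform import Rotation as S
D=[json.loads(l) for l in open("log.txt")]
AX=['z','y','z','y','z','y','z'];SG=[-1,1,-1,1,-1,1,-1]
def fk(q,P):
    by,ty=P[:2];o=np.array(P[2:]).reshape(7,3)
    R=S.from_euler('z',by,degrees=True).as_matrix();p=np.zeros(3)
    for i in range(7):
        R=R@S.from_euler(AX[i],SG[i]*q[i],degrees=True).as_matrix(); p=p+R@o[i]
    T=R@S.from_euler('z',ty,degrees=True).as_matrix()
    return p,np.column_stack([T[:,2],T[:,1],-T[:,0]])
P0=np.array([0,90]+[0,0,.33, 0,0,.2, 0,0,.2, 0,0,.2, 0,0,.2, 0,0,0, 0,0,.25])
def fit():
    def res(P):
        r=[]
        for q,p,R in D:
            pp,T=fk(q,P); r+=list((pp-p)*100); r+=list((T-np.array(R)).ravel()*100)
        return r+list((P[2:]-P0[2:])*.15)
    return least_squares(res,P0,x_scale=[50,50]+[.1]*21)
if __name__=="__main__":
    b=fit();print(b.cost,b.x[:2].round(3));print(b.x[2:].reshape(7,3).round(4)); json.dump(b.x.tolist(),open("kin2.json","w"))
    for q,p,R in D:
        pp,T=fk(q,b.x);print((pp-p).round(4),np.abs(T-np.array(R)).max().round(4))
E
python3 kin2.py
```

```text
0.00024318129026876763 [3.0000e-03 9.0003e+01]
[[ 1.000e-04 -1.830e-02  2.724e-01]
 [-0.000e+00 -1.830e-02  2.787e-01]
 [ 1.000e-04 -8.300e-03  2.787e-01]
 [-3.000e-04 -8.300e-03  2.139e-01]
 [ 4.000e-04 -4.000e-04  2.139e-01]
 [-3.000e-04 -4.000e-04  4.840e-02]
 [ 5.000e-04  6.000e-04  2.984e-01]]
[ 0.  0. -0.] 0.0
[-0.  0. -0.] 0.0
[-0.  0. -0.] 0.0
[ 0. -0.  0.] 0.0
[-0.  0. -0.] 0.0
[-0.  0. -0.] 0.0
[ 0.  0. -0.] 0.0
[ 0. -0.  0.] 0.0
[ 0. -0.  0.] 0.0
```

```bash
cat >> kin2.py <<'E'
LO=np.array([-149.89,-25.12,-72.63,4.76,-75.54,6.69,-157.13]);HI=np.array([149.89,119.58,75.52,147.25,255.54,114.76,157.13])
PP=np.array(json.load(open("kin2.json")))
def ik(p,R,q0,w=1e-3):
    def res(q):
        pp,T=fk(q,PP)
        return np.r_[(pp-p)*100,(S.from_matrix(T.T@R).as_rotvec())*100,w*(q-q0)]
    o=least_squares(res,np.clip(q0,LO+1,HI-1),bounds=(LO+.5,HI-.5))
    e=res(o.x)[:6]; return o.x,np.linalg.norm(e[:3])*10,np.degrees(np.linalg.norm(e[3:])/100)
def standR(psi,zs):
    a=np.radians(psi);x=np.array([np.cos(a),np.sin(a),0]);z=np.array([0,0,zs]);return np.column_stack([x,np.cross(z,x),z])
def manip(q):
    J=np.zeros((6,7));p0,T0=fk(q,PP)
    for i in range(7):
        d=np.zeros(7);d[i]=.01;p,T=fk(q+d,PP);J[:3,i]=(p-p0)/.01*57.3;J[3:,i]=S.from_matrix(T@T0.T).as_rotvec()/.01*57.3*.3
    return np.linalg.svd(J)[1][-1]
E
python3 - <<'E'
from kin2 import *
from h import vertR
q0=np.array(D[-1][0])
for ang,zs in((-29.6,1),(150.4,-1)):
    q,e,r=ik(np.array([.4904,-.2794,.055]),vertR(ang),q0);print("pick",ang,q.round(0),round(e,2),round(r,2),manip(q).round(3))
    rng=np.random.default_rng(0)
    for psi in range(-180,180,30):
        best=None
        for k in range(12):
            s=q if k==0 else rng.uniform(LO,HI)
            g,e,r=ik(np.array([.525,.001,.28]),standR(psi,zs),s,1e-4)
            c=(e>0.5 or r>.5)*1000+np.abs(g-q).max()
            if best is None or c<best[0]: best=(c,g,e,r)
        if best[0]<1000: print(psi,zs,best[1].round(0),round(best[2],2),round(best[3],2),manip(best[1]).round(3))
E
```

```text
pick -29.6 [ 32.  33. -11. 109.   9.  38. -14.] 0.0 0.0 0.127
-120 1 [-42.  59.  28.  82.  33. 114. -48.] 0.0 0.0 0.18
-90 1 [-41.  48.   5. 102.  54. 106. -64.] 0.0 0.0 0.192
-60 1 [-31.  42. -21. 125.  76. 108. -79.] 0.0 0.0 0.169
60 1 [  68.   50.  -47.  124.  -75.   59. -112.] 0.0 0.0 0.118
90 1 [  39.   48.  -16.  101.  -60.   95. -123.] 0.0 0.0 0.181
120 1 [  30.   57.  -19.   79.  -44.  114. -132.] 0.0 0.0 0.182
pick 150.4 [ 61.  45. -55. 107.  47.  54. 134.] 0.0 0.0 0.13
-120 -1 [-42.  59.  27.  82.  33. 114. 132.] 0.0 0.0 0.18
-90 -1 [-31.  48. -11. 102.  58. 114. 111.] 0.0 0.0 0.199
-60 -1 [-24.  44. -31. 125.  77. 114.  99.] 0.0 0.0 0.167
30 -1 [ 77.  65. -72. 147. 216.  45. 134.] 0.12 0.0 0.075
60 -1 [ 81.  68. -72. 123. -55.  35.  50.] 0.0 0.0 0.103
90 -1 [ 61.  61. -53.  99. -41.  76.  38.] 0.0 0.0 0.163
120 -1 [ 29.  57. -19.  79. -44. 114.  48.] 0.0 0.0 0.182
```

Run:
```python
from h import *
p,w=plan([.4904,-.2794,.15],vertR(-29.6),8,start=M(vertR(0),[.525,.0008,.3525]))
for k in (2,4,6,8): 
    T=run([(p.round(4),w.round(4))]*k,M(vertR(0),[.525,.0008,.3525]));print(T[:3,3].round(4),T[:3,1].round(3))
```

```text
n 8 row [0.0253, 0.0037, 0.0355] [0.0646, 0.0, 0.0]
[ 0.5301 -0.0704  0.3019] [ 0.992 -0.129  0.   ]
[ 0.526  -0.1416  0.2513] [ 0.967 -0.256  0.   ]
[ 0.5127 -0.2117  0.2007] [ 0.926 -0.378  0.   ]
[ 0.4906 -0.2795  0.1501] [ 0.869 -0.494  0.   ]
```

Request:
jog_arm:
  deltas:
    - [[0.045,0.0253,0.0037,0.0355,0.0646,0,0],[0.045,0.0253,0.0037,0.0355,0.0646,0,0],[0.045,0.0253,0.0037,0.0355,0.0646,0,0],[0.045,0.0253,0.0037,0.0355,0.0646,0,0],[0.045,0.0253,0.0037,0.0355,0.0646,0,0],[0.045,0.0253,0.0037,0.0355,0.0646,0,0],[0.045,0.0253,0.0037,0.0355,0.0646,0,0],[0.045,0.0253,0.0037,0.0355,0.0646,0,0],[0.045,0,0,0,0,0,0],[0.045,0,0,0,0,0,0]]

```text
time: 8.0
tcp_pos: [0.4905, -0.2787, 0.1491]
tcp_rot: [[-0.001, 0.87, -0.493], [0.001, -0.493, -0.87], [-1.0, -0.002, -0.001]]
ft_force: [0.0, 0.9, -0.7]
opening: 0.045
```

Run:
```python
from h import *
log()
f=frame("wrist"); crop(f,80,80,480,380,2,"w5")
d=np.array([.494,.869,0])
o=np.array([.4879,-.2838,.055])
for s in (90,45,5,-25): print(s,proj(f,o+d*s/1000).round(1))
```

```text
t 8.0 tcp [ 0.4905 -0.2787  0.1491] rot [[-0.001, 0.87, -0.493], [0.001, -0.493, -0.87], [-1.0, -0.002, -0.001]] j [ 32.4  26.  -11.3 104.8   6.4  49.9 -11.4] F [ 0.01  0.9  -0.7 ] open 0.045
90 [[284.3  95.5]]
45 [[284.2 162.2]]
5 [[284. 219.]]
-25 [[283.9 258.1]]
```

View pics/w5.png

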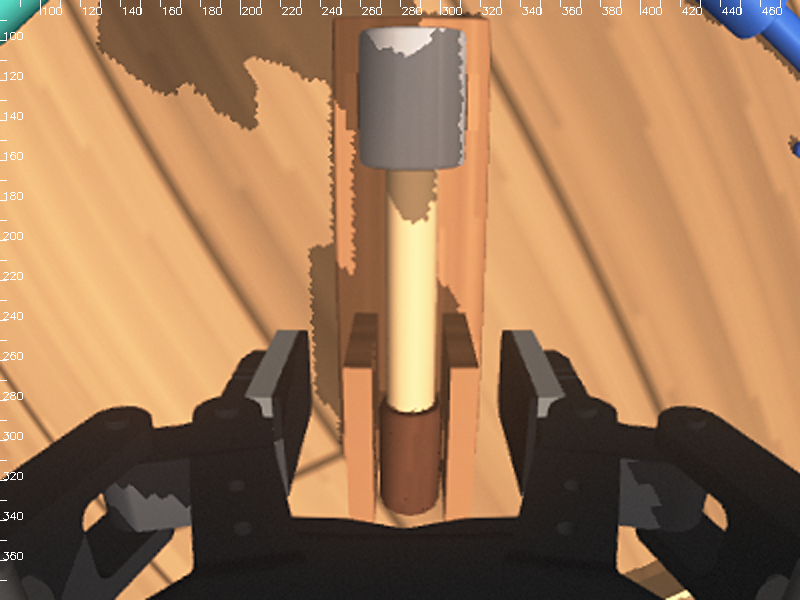

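Run:
```python
from h import *
f=frame("wrist"); o=env.get_obs();R=o["tcp_rot"];t=o["tcp_pos"];print(t)
for u,v,z in((80+411/2,80+230/2,.064),(80+411.5/2,80+350/2,.064),(80+412/2,80+168/2,.060),(80+362/2,80+168/2,.055),(80+465/2,80+168/2,.055),(80+412/2,80+410/2,.064)):
    print((R.T@(atz(f,u,v,z)-t)).round(4))
```

```text
[ 0.49137816 -0.27823865  0.15000191]
[ 0.086   0.0011 -0.0182]
[0.086  0.0014 0.0248]
[ 0.09    0.0014 -0.0384]
[ 0.095  -0.0154 -0.0377]
[ 0.095   0.0195 -0.0378]
[0.086  0.0017 0.0488]
```

Request:
jog_arm:
  deltas:
    - [[0.045,0.025,0.001,0,0,0,0],[0.045,0.03,0,0,0,0,0],[0.045,0.025,0,0,0,0,0],[0.045,0.015,0,0,0,0,0],[0.045,0,0,0,0,0,0],[0.045,0,0,0,0,0,0],[0.0,0,0,0,0,0,0],[0.0,0,0,0,0,0,0],[0.0,0,0,0,0,0,0],[0.0,0,0,0,0,0,0],[0.0,0,0,0,0,0,0]]

```text
time: 9.48
tcp_pos: [0.4921, -0.2803, 0.0558]
tcp_rot: [[0.001, 0.87, -0.494], [-0.001, -0.494, -0.87], [-1.0, 0.002, -0.0]]
ft_force: [-1.7, 0.3, 5.6]
opening: 0.0159
```

Run:
```python
from h import *
log()
f=frame("wrist"); crop(f,80,80,480,380,2,"w6")
from kin2 import *
# simulate path: lift to z=.30 then stand rotation then move
q=env.get_obs()["joint_pos"]
T0=M(vertR(-29.6),[.4908,-.279,.055])
def follow(q,T0,p1,R1,n):
    L=np.real(logm(np.linalg.inv(T0)@M(R1,p1)))/n
    mx=0
    for k in range(1,n+1):
        T=T0@expm(L*k); g,e,r=ik(T[:3,3],T[:3,:3],q,2e-3)
        mx=np.maximum(mx,np.abs(g-q)); q=g
        if k%4==0 or k==n: print(k,T[:3,3].round(3),T[:3,0].round(2),q.round(0),round(e,2),round(r,2),manip(q).round(3))
    print("max step",mx.round(1)); return q,M(R1,p1)
print("A: lift");q1,T1=follow(q,T0,[.4908,-.279,.28],vertR(-29.6),6)
for psi in(-60,-45):
    print("psi",psi);follow(q1,T1,[.525,.001,.32],standR(psi,1),16)
    print("alt");qa,Ta=follow(q1,T1,[.45,-.15,.32],standR(-119.6,1),12);follow(qa,Ta,[.525,.001,.32],standR(psi,1),10)
```

```text
t 9.47 tcp [ 0.4921 -0.2803  0.0558] rot [[0.001, 0.87, -0.494], [-0.001, -0.494, -0.87], [-1.0, 0.002, -0.0]] j [ 31.3  33.2  -9.9 108.9   8.7  38.5 -13.4] F [-1.71  0.32  5.62] open 0.0159
A: lift
4 [ 0.491 -0.279  0.205] [ 0.  0. -1.] [ 33.  22. -12. 101.   5.  57. -10.] 0.0 0.0 0.149
6 [ 0.491 -0.279  0.28 ] [ 0.  0. -1.] [ 33.  19. -12.  96.   4.  66.  -9.] 0.0 0.0 0.158
max step [0.4 3.1 0.6 3.1 1.  4.7 0.8]
psi -60
4 [ 0.521 -0.226  0.334] [ 0.04 -0.39 -0.92] [ 16.  13. -14. 100.  29.  67. -27.] 0.0 0.0 0.145
8 [ 0.538 -0.151  0.361] [ 0.16 -0.71 -0.69] [ -2.  14. -19. 107.  52.  77. -46.] 0.0 0.0 0.153
12 [ 0.54  -0.07   0.356] [ 0.32 -0.88 -0.36] [-18.  22. -22. 115.  68.  92. -61.] 0.0 0.0 0.169
16 [0.525 0.001 0.32 ] [ 0.5  -0.87  0.  ] [-32.  37. -20. 125.  76. 107. -74.] 0.0 0.0 0.169
max step [4.4 4.4 1.2 2.3 6.4 4.  4.9]
alt
4 [ 0.473 -0.244  0.31 ] [-0.25 -0.43 -0.87] [ 12.  19. -10.  97.  30.  81. -37.] 0.0 0.0 0.166
8 [ 0.461 -0.198  0.324] [-0.43 -0.75 -0.5 ] [ -6.  29.  -8.  98.  43. 101. -55.] 0.0 0.0 0.188
12 [ 0.45 -0.15  0.32] [-0.49 -0.87 -0.  ] [-20.  44.   
[... 779 characters left out ...]
0.0 0.0 0.135
max step [4.1 5.3 1.5 3.3 7.  5.2 5.1]
alt
4 [ 0.473 -0.244  0.31 ] [-0.25 -0.43 -0.87] [ 12.  19. -10.  97.  30.  81. -37.] 0.0 0.0 0.166
8 [ 0.461 -0.198  0.324] [-0.43 -0.75 -0.5 ] [ -6.  29.  -8.  98.  43. 101. -55.] 0.0 0.0 0.188
12 [ 0.45 -0.15  0.32] [-0.49 -0.87 -0.  ] [-20.  44.   2. 101.  47. 114. -64.] 0.0 0.0 0.205
max step [5.6 4.  6.6 1.  7.4 5.1 7.7]
4 [ 0.504 -0.103  0.32 ] [ 0. -1.  0.] [-28.  40.  -4. 112.  63. 106. -67.] 0.0 0.0 0.193
8 [ 0.527 -0.035  0.32 ] [ 0.5  -0.87  0.  ] [-35.  35. -11. 128.  78. 100. -75.] 0.0 0.0 0.162
10 [0.525 0.001 0.32 ] [ 0.71 -0.71  0.  ] [-38.  33. -15. 137.  86.  99. -80.] 0.0 0.0 0.137
max step [2.1 1.3 1.7 4.6 4.  2.  2.9]
```

View pics/w6.png

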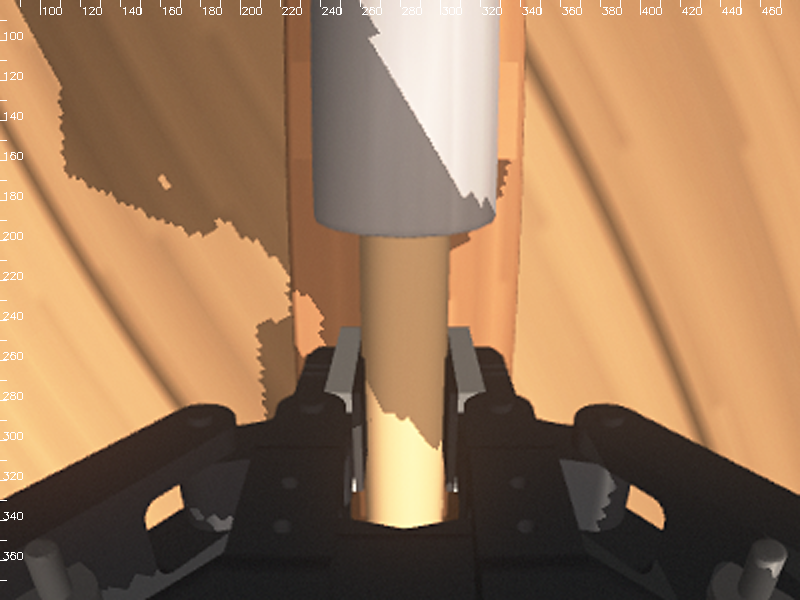

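Run:
```python
from h import *
from kin2 import standR
T0=M(vertR(-29.6),[.4915,-.280,.28])
p,w=plan([.525,.001,.325],standR(-60,1),16,start=T0)
for k in range(2,17,2):
    T=run([(p.round(4),w.round(4))]*k,T0);print(k,T[:3,3].round(4),T[:3,0].round(3),"foot",(T[:3,3]-T[:3,2]*.084).round(3))
print(T[:3,:3].round(4))
```

```text
n 16 row [-0.0157, 0.0023, -0.0132] [-0.0506, -0.0884, 0.0506]
2 [ 0.508  -0.2574  0.3102] [ 0.011 -0.202 -0.979] foot [ 0.542 -0.182  0.295]
4 [ 0.5217 -0.2275  0.3351] [ 0.042 -0.393 -0.918] foot [ 0.548 -0.154  0.305]
6 [ 0.5322 -0.1921  0.3534] [ 0.091 -0.565 -0.82 ] foot [ 0.551 -0.124  0.308]
8 [ 0.5388 -0.1528  0.3639] [ 0.156 -0.706 -0.69 ] foot [ 0.552 -0.093  0.306]
10 [ 0.5414 -0.1117  0.3663] [ 0.234 -0.812 -0.535] foot [ 0.549 -0.064  0.297]
12 [ 0.5398 -0.071   0.3603] [ 0.32  -0.876 -0.362] foot [ 0.543 -0.038  0.283]
14 [ 0.5341 -0.0327  0.3462] [ 0.41  -0.894 -0.181] foot [ 0.535 -0.016  0.264]
16 [0.5249 0.0012 0.3247] [ 0.499 -0.866 -0.   ] foot [0.525 0.001 0.241]
[[ 4.994e-01  8.664e-01  0.000e+00]
 [-8.664e-01  4.994e-01 -4.000e-04]
 [-3.000e-04  2.000e-04  1.000e+00]]
```

Request:
jog_arm:
  deltas:
    - [[0.0,-0.02,0,0,0,0,0],[0.0,-0.05,0,0,0,0,0],[0.0,-0.055,0,0,0,0,0],[0.0,-0.055,0,0,0,0,0],[0.0,-0.045,0,0,0,0,0],[0.0,-0.0157,0.0023,-0.0132,-0.0506,-0.0884,0.0506],[0.0,-0.0157,0.0023,-0.0132,-0.0506,-0.0884,0.0506],[0.0,-0.0157,0.0023,-0.0132,-0.0506,-0.0884,0.0506],[0.0,-0.0157,0.0023,-0.0132,-0.0506,-0.0884,0.0506],[0.0,-0.0157,0.0023,-0.0132,-0.0506,-0.0884,0.0506],[0.0,-0.0157,0.0023,-0.0132,-0.0506,-0.0884,0.0506],[0.0,-0.0157,0.0023,-0.0132,-0.0506,-0.0884,0.0506],[0.0,-0.0157,0.0023,-0.0132,-0.0506,-0.0884,0.0506]]

```text
time: 11.15
tcp_pos: [0.5389, -0.1519, 0.3643]
tcp_rot: [[0.159, 0.976, -0.151], [-0.708, 0.006, -0.706], [-0.688, 0.219, 0.692]]
ft_force: [0.4, 0.8, -3.0]
opening: 0.0163
```

Run:
```python
from h import *
log()
f=frame("wrist"); crop(f,80,80,480,380,2,"w7")
```

```text
t 11.15 tcp [ 0.5389 -0.1519  0.3643] rot [[0.159, 0.976, -0.151], [-0.708, 0.006, -0.706], [-0.688, 0.219, 0.692]] j [ -2.3  13.7 -18.  106.5  52.2  76.5 -45.5] F [ 0.36  0.8  -3.05] open 0.0163
```

View pics/w7.png

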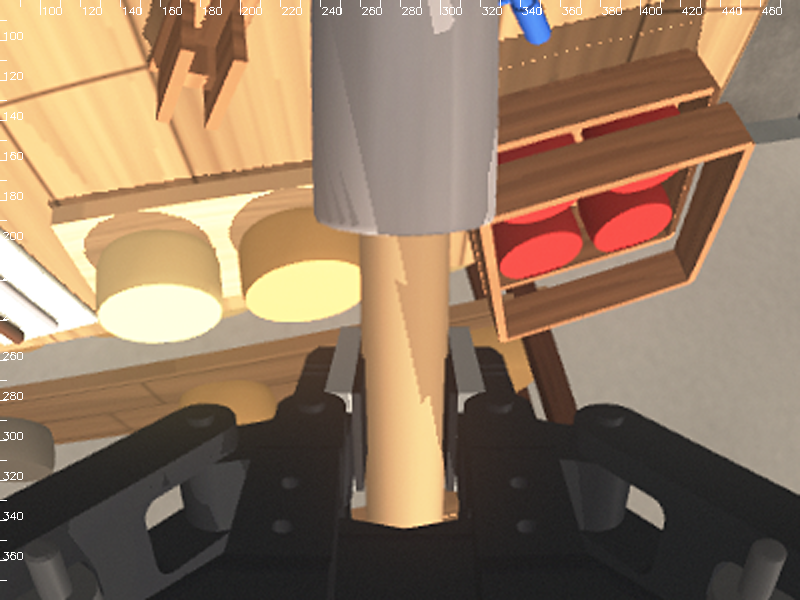

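The rod hasn't slipped: the head/shaft edge is still at crop (405,235). I'll do the second half of the path.

Request:
jog_arm:
  deltas:
    - [[0.0,-0.0157,0.0023,-0.0132,-0.0506,-0.0884,0.0506],[0.0,-0.0157,0.0023,-0.0132,-0.0506,-0.0884,0.0506],[0.0,-0.0157,0.0023,-0.0132,-0.0506,-0.0884,0.0506],[0.0,-0.0157,0.0023,-0.0132,-0.0506,-0.0884,0.0506],[0.0,-0.0157,0.0023,-0.0132,-0.0506,-0.0884,0.0506],[0.0,-0.0157,0.0023,-0.0132,-0.0506,-0.0884,0.0506],[0.0,-0.0157,0.0023,-0.0132,-0.0506,-0.0884,0.0506],[0.0,-0.0157,0.0023,-0.0132,-0.0506,-0.0884,0.0506],[0,0,0,0,0,0,0],[0,0,0,0,0,0,0]]

```text
time: 12.45
tcp_pos: [0.5251, 0.0008, 0.3248]
tcp_rot: [[0.498, 0.867, -0.0], [-0.867, 0.498, -0.002], [-0.002, 0.001, 1.0]]
ft_force: [0.1, 0.0, -2.2]
opening: 0.0162
```

Run:
```python
from h import *
log()
f=frame("wrist"); crop(f,80,60,480,360,2,"w8")
a=frame("scene");crop(a,230,90,370,250,4,"s8")
b=frame("side");crop(b,230,90,370,250,4,"d8")
log()
```

```text
t 12.45 tcp [0.5251 0.0008 0.3248] rot [[0.498, 0.867, -0.0], [-0.867, 0.498, -0.002], [-0.002, 0.001, 1.0]] j [-31.7  36.6 -20.5 124.5  76.2 107.2 -73.4] F [ 0.1   0.05 -2.18] open 0.0162
t 12.6 tcp [5.250e-01 4.000e-04 3.256e-01] rot [[0.498, 0.867, -0.002], [-0.867, 0.498, -0.003], [-0.001, 0.003, 1.0]] j [-31.7  36.5 -20.5 124.5  76.2 107.2 -73.5] F [ 0.18  0.15 -2.09] open 0.016
```

View pics/w8.png

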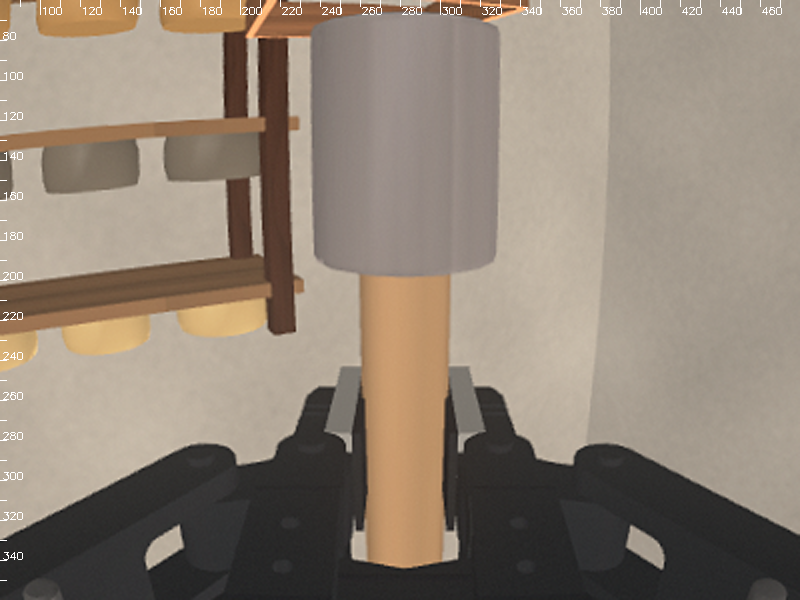

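View pics/s8.png

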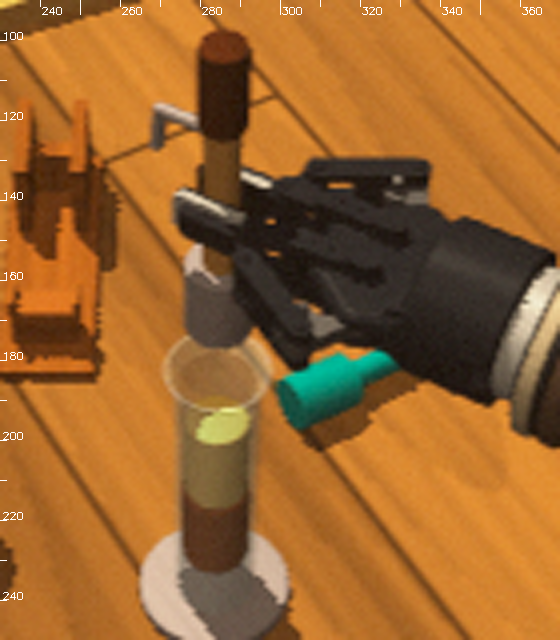

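View pics/d8.png

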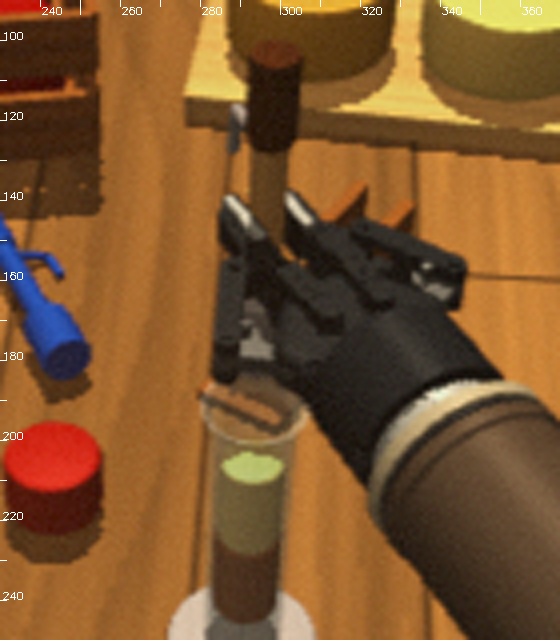

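Run:
```python
from h import *
a=frame("scene");b=frame("side")
print(atz(a,230+223/4,90+45/4,.421),atz(b,230+277/4,90+52/4,.421),tri([(a,230+223/4,90+45/4),(b,230+277/4,90+52/4)]))
print("mouth",atz(a,230+218/4,90+373/4,.205),atz(b,230+254/4,90+405/4,.205))
print("cheese top",tri([(a,230+222/4,90+426/4),(b,230+252/4,90+467/4)]))
# brown top z via scene at tube axis: boundary front edge
```

```text
[0.52599887 0.00149266 0.421     ] [ 0.52464553 -0.00064652  0.421     ] (array([ 5.24992024e-01, -3.15945703e-05,  4.20514044e-01]), [np.float64(0.0008215610840694205), np.float64(0.0008215610840694579)])
mouth [0.52680869 0.0035084  0.205     ] [ 0.52573101 -0.00073926  0.205     ]
cheese top (array([0.52517755, 0.00595541, 0.16400954]), [np.float64(0.0007442358284524363), np.float64(0.0007442358284525183)])
```

Request:
jog_arm:
  deltas:
    - [[0.0,-0.001,0.0005,-0.015,0,0,0],[0.0,0,0,-0.015,0,0,0],[0.0,0,0,-0.015,0,0,0],[0.0,0,0,-0.012,0,0,0],[0.0,0,0,-0.008,0,0,0],[0.0,0,0,0,0,0,0],[0.0,0,0,0,0,0,0]]

```text
time: 13.58
tcp_pos: [0.5248, 0.0024, 0.2598]
tcp_rot: [[0.5, 0.866, -0.0], [-0.866, 0.5, -0.0], [-0.0, 0.0, 1.0]]
ft_force: [0.1, 0.2, -2.9]
opening: 0.0161
```

Run:
```python
from h import *
log()
a=frame("scene");crop(a,230,90,370,250,4,"s9")
b=frame("side");crop(b,230,90,370,250,4,"d9")
log()
```

```text
t 13.57 tcp [0.5248 0.0024 0.2598] rot [[0.5, 0.866, -0.0], [-0.866, 0.5, -0.0], [-0.0, 0.0, 1.0]] j [-32.5  44.5 -19.7 124.9  75.8 106.4 -81.8] F [ 0.13  0.24 -2.88] open 0.0161
t 13.68 tcp [0.5248 0.0023 0.26  ] rot [[0.5, 0.866, -0.001], [-0.866, 0.5, -0.001], [-0.0, 0.001, 1.0]] j [-32.5  44.5 -19.7 124.9  75.8 106.4 -81.8] F [-0.57 -0.54 -1.98] open 0.016
```

View pics/s9.png

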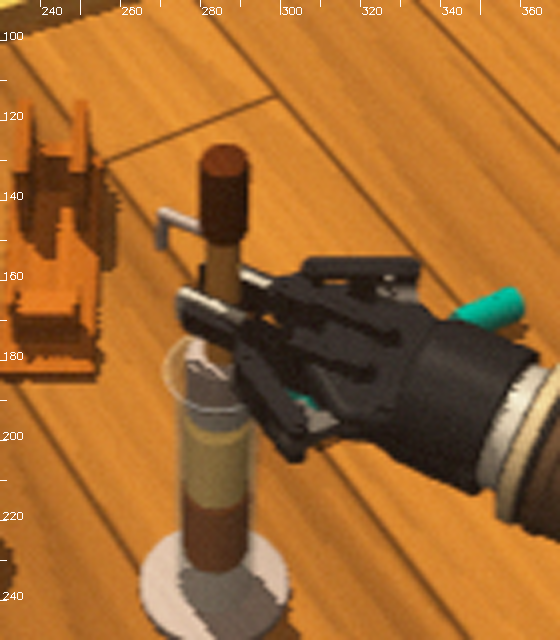

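View pics/d9.png

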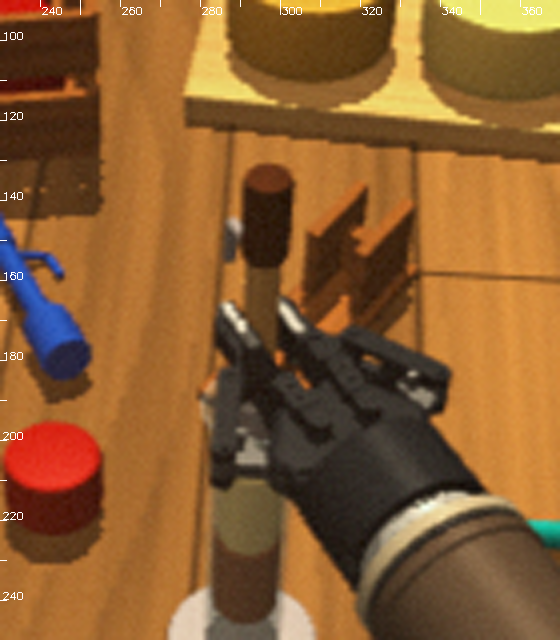

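Request:
jog_arm:
  deltas:
    - [[0.0,0,0,-0.003,0,0,0],[0.0,0,0,-0.003,0,0,0],[0.0,0,0,0,0,0,0]]

```text
time: 14.05
tcp_pos: [0.5248, 0.0023, 0.2533]
tcp_rot: [[0.5, 0.866, 0.0], [-0.866, 0.5, -0.0], [-0.0, -0.0, 1.0]]
ft_force: [0.1, -0.0, -2.3]
opening: 0.0163
```

Run:
```python
from h import *
log()
```

```text
t 14.05 tcp [0.5248 0.0023 0.2533] rot [[0.5, 0.866, 0.0], [-0.866, 0.5, -0.0], [-0.0, -0.0, 1.0]] j [-32.6  45.3 -19.6 124.9  75.8 106.3 -82.5] F [ 0.11 -0.02 -2.32] open 0.0163
```

Request:
jog_arm:
  deltas:
    - [[0.0,0,0,-0.003,0,0,0],[0.0,0,0,-0.003,0,0,0],[0.0,0,0,0,0,0,0]]

```text
time: 14.42
tcp_pos: [0.5248, 0.0023, 0.2477]
tcp_rot: [[0.5, 0.866, -0.0], [-0.866, 0.5, 0.0], [0.001, 0.0, 1.0]]
ft_force: [-0.6, 0.0, 0.4]
opening: 0.0161
```

Run:
```python
from h import *
log()
a=frame("scene");crop(a,230,90,370,250,4,"s10")
```

```text
t 14.43 tcp [0.5248 0.0023 0.2477] rot [[0.5, 0.866, -0.0], [-0.866, 0.5, 0.0], [0.001, 0.0, 1.0]] j [-32.7  46.  -19.5 124.8  75.8 106.3 -83.2] F [-0.57  0.03  0.36] open 0.0161
```

View pics/s10.png

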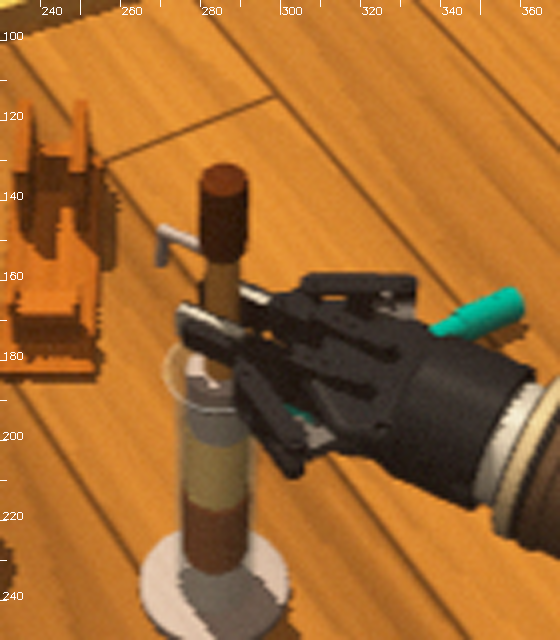

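Run:
```python
from h import *
from kin2 import *
q0=env.get_obs()["joint_pos"]
qa,ea,ra=ik(np.array([.47,.10,.40]),standR(-60,1),q0,2e-3);print("retreat",qa.round(0),ea)
for ang in(-60,-30,0,30,60):
    T0=M(standR(-60,1),[.47,.10,.40]);n=20
    L=np.real(logm(np.linalg.inv(T0)@M(vertR(ang),[.525,.002,.40])))/n
    q=qa;mx=0
    for k in range(1,n+1):
        T=T0@expm(L*k); g,e,r=ik(T[:3,3],T[:3,:3],q,2e-3);mx=np.maximum(mx,abs(g-q));q=g
    print(ang,q.round(0),round(e,2),mx.round(0),"angle/row",np.degrees(np.linalg.norm([L[2,1],L[0,2],L[1,0]])).round(1),manip(q).round(3))
    T0=M(vertR(ang),[.525,.002,.40]);n=20
    for hook in(67.6,-112.4):
        g,e,r=ik(np.array([.52,.2,.40]),vertR(ang+hook/2),q,2e-3)
        g,e,r=ik(np.array([.507,.333,.30]),vertR(ang+hook),g,2e-3);print("   rail",hook,g.round(0),round(e,2),round(r,2),manip(g).round(3))
```

```text
retreat [-45.  30. -20. 118.  66. 114. -64.] 0.00256887937466111
-60 [ -1.  11.  -6.  89.   1.  80. -67.] 0.0 [3. 1. 1. 4. 5. 3. 1.] angle/row 6.0 0.163
   rail 67.6 [-21.  23. -25.  87.  10.  72. -40.] 0.0 0.0 0.148
   rail -112.4 [ -73.   43.   75.   99.  -45.   74. -157.] 111.46 3.61 0.144
-30 [  1.  11.  -9.  89.   2.  80. -38.] 0.0 [3. 2. 1. 3. 5. 2. 2.] angle/row 5.2 0.162
   rail 67.6 [-19.  24. -27.  87.  11.  72. -11.] 0.0 0.0 0.148
   rail -112.4 [ -75.   28.   57.   92.  -25.   73. -157.] 0.01 0.0 0.13
0 [  2.  11. -10.  89.   2.  80.  -8.] 0.0 [3. 3. 1. 2. 5. 2. 3.] angle/row 4.7 0.162
   rail 67.6 [-19.  24. -28.  87.  12.  72.  19.] 0.0 0.0 0.147
   rail -112.4 [ -39.   21.    1.   89.   -0.   70. -150.] 0.0 0.0 0.151
30 [ 1. 11. -9. 89.  2. 80. 22.] 0.0 [3. 3. 1. 2. 5. 3. 5.] angle/row 4.5 0.162
   rail 67.6 [-19.  24. -27.  87.  11.  72.  49.] 0.0 0.0 0.148
   rail -112.4 [ -40.   21.    2.   89.   -1.   70. -120.] 0.0 0.0 0.15
60 [-2. 11. -5. 89.  1. 80. 53.] 0.0 [2. 3. 2. 2. 5. 4. 7.] angle/row 4.7 0.163
   rail 67.6 [-21.  23. -24.  87.  10.  72.  80.] 0.0 0.0 0.149
   rail -112.4 [-42.  21.   5.  89.  -2.  70. -89.] 0.0 0.0 0.15
```

Request:
jog_arm:
  deltas:
    - [[0.03,0,0,0,0,0,0],[0.045,0,0,0,0,0,0],[0.06,0,0,0,0,0,0],[0.06,-0.015,0,0,0,0,0],[0.06,-0.03,0,0,0,0,0],[0.06,-0.04,0,0,0,0,0],[0.06,-0.035,0,0,0,0,0],[0.06,-0.01,0,0.03,0,0,0],[0.06,0,0,0.04,0,0,0]]

```text
time: 15.6
tcp_pos: [0.4591, 0.1171, 0.3174]
tcp_rot: [[0.502, 0.865, 0.002], [-0.865, 0.502, -0.0], [-0.001, -0.002, 1.0]]
ft_force: [0.8, 1.0, 1.3]
opening: 0.0597
```

Run:
```python
from h import *
log()
from kin2 import standR
a=frame("scene");crop(a,230,90,370,250,4,"s11")
b=frame("side");crop(b,230,90,370,250,4,"d11")
log()
# rest of lift then rotate
T0=M(standR(-60,1),[.5248-.065,.0023+.1126,.3177])
p,w=plan([.525,.0015,.42],vertR(-60),16,start=T0)
for k in range(2,17,2):
    T=run([(p.round(4),w.round(4))]*k,T0);print(k,T[:3,3].round(4),T[:3,0].round(3),"tip",(T[:3,3]+T[:3,0]*.019).round(3))
print(T[:3,:3].round(3))
```

```text
t 15.6 tcp [0.4591 0.1171 0.3174] rot [[0.502, 0.865, 0.002], [-0.865, 0.502, -0.0], [-0.001, -0.002, 1.0]] j [-46.6  39.3 -20.5 118.8  62.9 112.7 -75.5] F [0.84 1.01 1.31] open 0.0597
t 15.7 tcp [0.4592 0.1165 0.3203] rot [[0.501, 0.865, -0.003], [-0.865, 0.501, -0.003], [-0.001, 0.004, 1.0]] j [-46.6  39.  -20.5 118.8  63.  112.8 -75.6] F [ 0.09 -0.87 -0.66] open 0.0601
n 16 row [0.002, 0.0086, 0.0088] [0.0756, 0.0756, -0.0756]
2 [0.4766 0.1185 0.3357] [ 0.369 -0.915 -0.161] tip [0.484 0.101 0.333]
4 [0.4924 0.1157 0.3547] [ 0.244 -0.911 -0.333] tip [0.497 0.098 0.348]
6 [0.5063 0.1068 0.3733] [ 0.133 -0.852 -0.506] tip [0.509 0.091 0.364]
8 [0.5174 0.0923 0.3902] [ 0.045 -0.744 -0.667] tip [0.518 0.078 0.378]
10 [0.5251 0.0731 0.4041] [-0.016 -0.593 -0.805] tip [0.525 0.062 0.389]
12 [0.5289 0.0507 0.4141] [-0.045 -0.41  -0.911] tip [0.528 0.043 0.397]
14 [0.5288 0.0263 0.4192] [-0.039 -0.208 -0.977] tip [0.528 0.022 0.401]
16 [0.5248 0.0018 0.4192] [ 0.     0.001 -1.   ] tip [0.525 0.002 0.4  ]
[[ 0.     0.5   -0.866]
 [ 0.001 -0.866 -0.5  ]
 [-1.    -0.    -0.   ]]
```

View pics/s11.png

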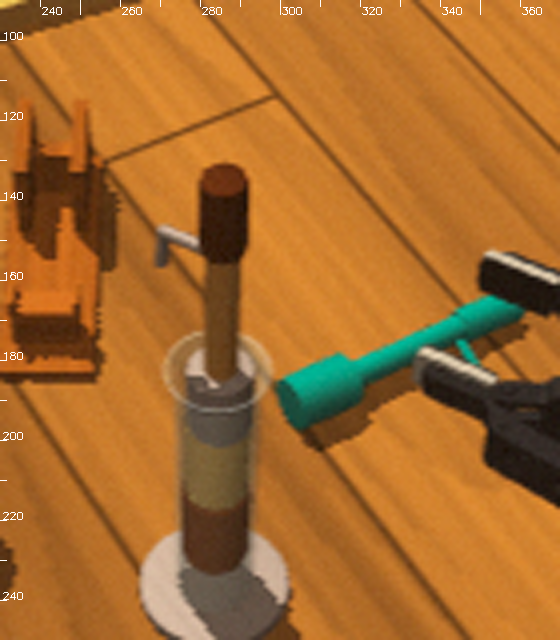

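View pics/d11.png

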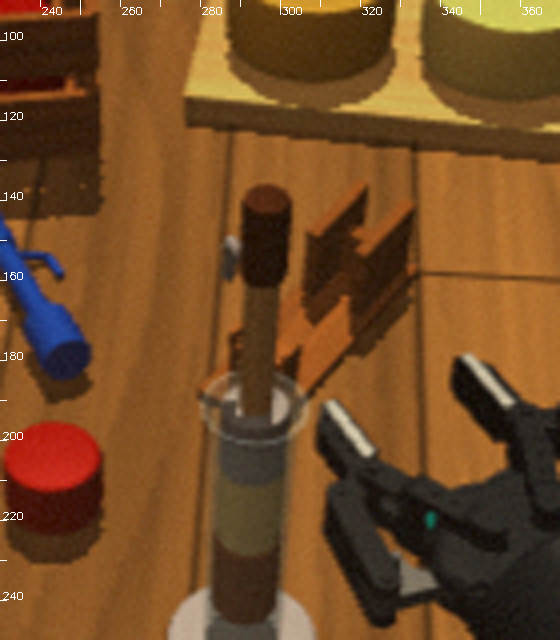

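Request:
jog_arm:
  deltas:
    - [[0.05,0.002,0.0086,0.0088,0.0756,0.0756,-0.0756],[0.05,0.002,0.0086,0.0088,0.0756,0.0756,-0.0756],[0.05,0.002,0.0086,0.0088,0.0756,0.0756,-0.0756],[0.05,0.002,0.0086,0.0088,0.0756,0.0756,-0.0756],[0.05,0.002,0.0086,0.0088,0.0756,0.0756,-0.0756],[0.05,0.002,0.0086,0.0088,0.0756,0.0756,-0.0756],[0.05,0.002,0.0086,0.0088,0.0756,0.0756,-0.0756],[0.05,0.002,0.0086,0.0088,0.0756,0.0756,-0.0756],[0.05,0.002,0.0086,0.0088,0.0756,0.0756,-0.0756],[0.05,0.002,0.0086,0.0088,0.0756,0.0756,-0.0756],[0.05,0.002,0.0086,0.0088,0.0756,0.0756,-0.0756],[0.05,0.002,0.0086,0.0088,0.0756,0.0756,-0.0756],[0.05,0.002,0.0086,0.0088,0.0756,0.0756,-0.0756],[0.05,0.002,0.0086,0.0088,0.0756,0.0756,-0.0756],[0.05,0.002,0.0086,0.0088,0.0756,0.0756,-0.0756],[0.05,0.002,0.0086,0.0088,0.0756,0.0756,-0.0756],[0.05,0,0,0,0,0,0],[0.05,0,0,0,0,0,0]]

```text
time: 17.95
tcp_pos: [0.5246, 0.003, 0.4186]
tcp_rot: [[-0.001, 0.501, -0.865], [0.001, -0.865, -0.501], [-1.0, -0.001, 0.001]]
ft_force: [0.8, 0.5, -0.4]
opening: 0.05
```

Run:
```python
from h import *
log()
a=frame("scene");b=frame("side")
print("rod top",tri([(a,230+224/4,90+180/4),(b,230+267/4,90+198/4)]),atz(a,230+224/4,90+180/4,.344),atz(b,230+267/4,90+198/4,.344))
f=frame("wrist"); crop(f,80,100,480,400,2,"w12")
print(proj(f,[[.525,.0015,.344]]))
```

```text
t 17.95 tcp [0.5246 0.003  0.4186] rot [[-0.001, 0.501, -0.865], [0.001, -0.865, -0.501], [-1.0, -0.001, 0.001]] j [  2.   10.7 -10.   86.7   1.8  82.8 -68. ] F [ 0.79  0.53 -0.35] open 0.05
rod top (array([0.52561075, 0.00396978, 0.34372811]), [np.float64(0.0007998301018988346), np.float64(0.0007998301018987419)]) [0.52639167 0.00515924 0.344     ] [0.52527329 0.00314037 0.344     ]
[[287.24597336 227.01554216]]
```

View pics/w12.png

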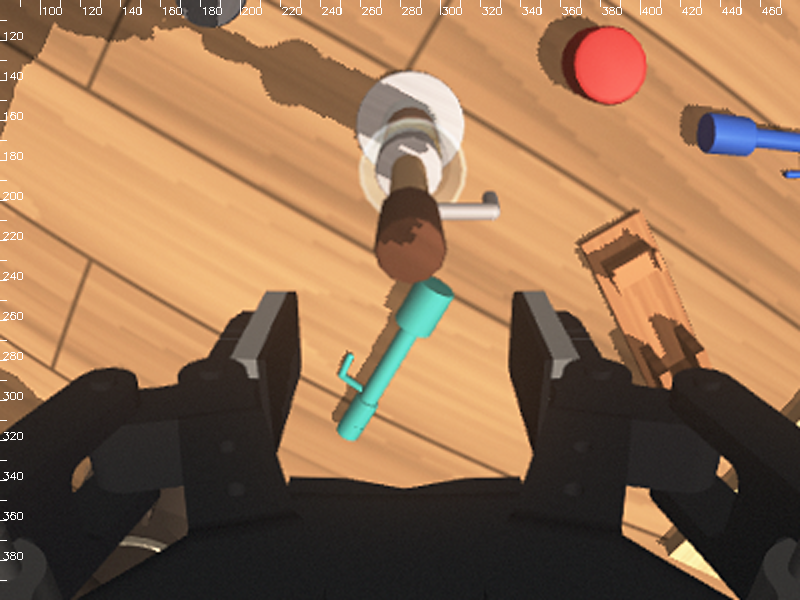

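Run:
```python
from h import *
f=frame("wrist");o=env.get_obs();R=o["tcp_rot"];t=o["tcp_pos"];print(t,R.round(3).tolist())
X=atz(f,285.6,224,.344);print(X,R.T@(X-t))
X=atz(f,285.6,226,.344);print(X,R.T@(X-t))
m=[atz(f,80+u/2,100+v/2,.205) for u,v in [(361,170),(467,170),(411,115)]];print(np.array(m).round(4))
```

```text
[0.52488539 0.00322325 0.4186633 ] [[-0.001, 0.502, -0.865], [0.001, -0.865, -0.502], [-1.0, -0.001, 0.0]]
[0.52629675 0.00334455 0.344     ] [ 0.07466236  0.00068647 -0.0012948 ]
[0.52512809 0.00266061 0.344     ] [7.46625914e-02 6.91679770e-04 5.92732015e-05]
[[ 0.5121  0.0241  0.205 ]
 [ 0.5404 -0.0244  0.205 ]
 [ 0.5507  0.016   0.205 ]]
```

Request:
jog_arm:
  deltas:
    - [[0.05,0.025,0,0,0,0,0],[0.05,0.028,0,0,0,0,0],[0.05,0.025,0,0,0,0,0],[0.05,0.017,0,0,0,0,0],[0.05,0,0,0,0,0,0],[0.05,0,0,0,0,0,0],[0.0,0,0,0,0,0,0],[0.0,0,0,0,0,0,0],[0.0,0,0,0,0,0,0],[0.0,0,0,0,0,0,0],[0.0,0,0,0,0,0,0]]

```text
time: 19.52
tcp_pos: [0.5251, 0.0018, 0.3243]
tcp_rot: [[0.001, 0.499, -0.866], [0.001, -0.866, -0.499], [-1.0, -0.0, -0.001]]
ft_force: [0.0, -0.0, 2.9]
opening: 0.0225
```

Run:
```python
from h import *
log()
f=frame("wrist"); crop(f,80,100,480,400,2,"w13")
log()
```

```text
t 19.52 tcp [0.5251 0.0018 0.3243] rot [[0.001, 0.499, -0.866], [0.001, -0.866, -0.499], [-1.0, -0.0, -0.001]] j [  2.3  13.  -10.2  96.8   2.4  70.3 -68.5] F [ 0.   -0.03  2.9 ] open 0.0225
t 19.57 tcp [0.5251 0.0018 0.3242] rot [[0.001, 0.499, -0.866], [0.001, -0.866, -0.499], [-1.0, -0.0, -0.001]] j [  2.3  13.  -10.2  96.8   2.4  70.3 -68.5] F [ 0.31 -0.21  3.5 ] open 0.0225
```

View pics/w13.png

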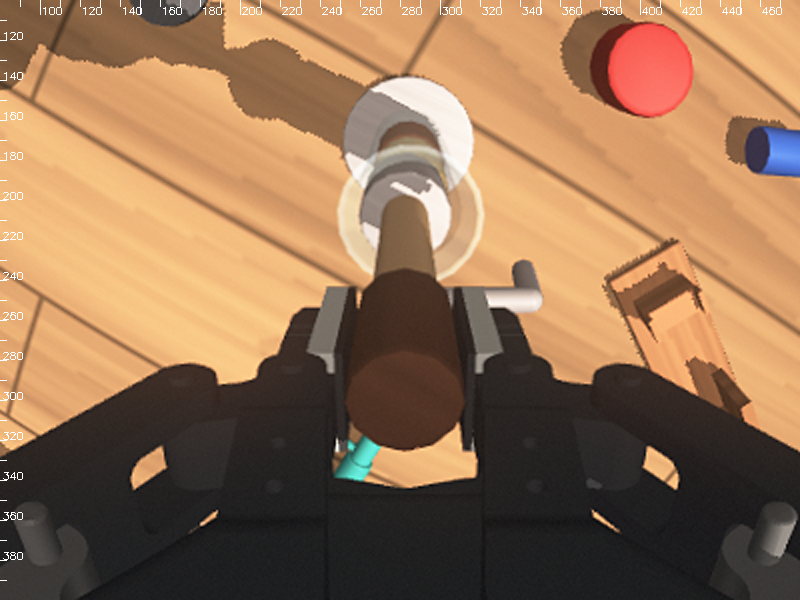

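Request:
jog_arm:
  deltas:
    - [[0.0,0.003,0,0,0,0,0],[0.0,0.003,0,0,0,0,0],[0.0,0.003,0,0,0,0,0],[0.0,0.003,0,0,0,0,0],[0.0,0.003,0,0,0,0,0]]

```text
time: 20.2
tcp_pos: [0.5249, 0.0018, 0.3088]
tcp_rot: [[0.0, 0.499, -0.866], [0.001, -0.866, -0.499], [-1.0, -0.001, -0.001]]
ft_force: [0.1, -0.0, 3.8]
opening: 0.0223
```

Run:
```python
from h import *
log()
```

```text
t 20.2 tcp [0.5249 0.0018 0.3088] rot [[0.0, 0.499, -0.866], [0.001, -0.866, -0.499], [-1.0, -0.001, -0.001]] j [  2.3  13.6 -10.3  98.3   2.5  68.3 -68.7] F [ 0.13 -0.    3.79] open 0.0223
```

Request:
jog_arm:
  deltas:
    - [[0.0,0.003,0,0,0,0,0],[0.0,0.003,0,0,0,0,0],[0.0,0.003,0,0,0,0,0],[0.0,0.003,0,0,0,0,0],[0.0,0.003,0,0,0,0,0]]

```text
time: 20.82
tcp_pos: [0.5249, 0.0018, 0.2938]
tcp_rot: [[0.0, 0.499, -0.866], [0.001, -0.866, -0.499], [-1.0, -0.001, -0.001]]
ft_force: [0.9, 0.0, 4.2]
opening: 0.0228
```

Run:
```python
from h import *
log()
a=frame("scene");crop(a,230,100,370,260,4,"s14")
f=frame("wrist"); crop(f,180,200,380,350,3,"w14")
```

```text
t 20.82 tcp [0.5249 0.0018 0.2938] rot [[0.0, 0.499, -0.866], [0.001, -0.866, -0.499], [-1.0, -0.001, -0.001]] j [  2.3  14.2 -10.3  99.6   2.7  66.4 -68.8] F [0.92 0.03 4.22] open 0.0228
```

View pics/s14.png

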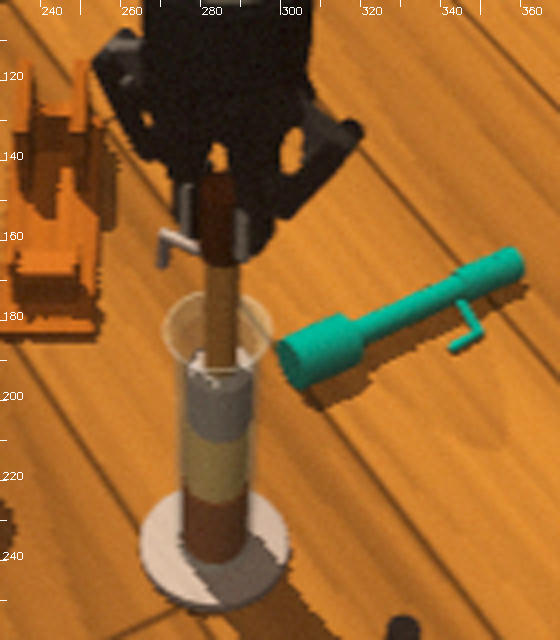

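View pics/w14.png

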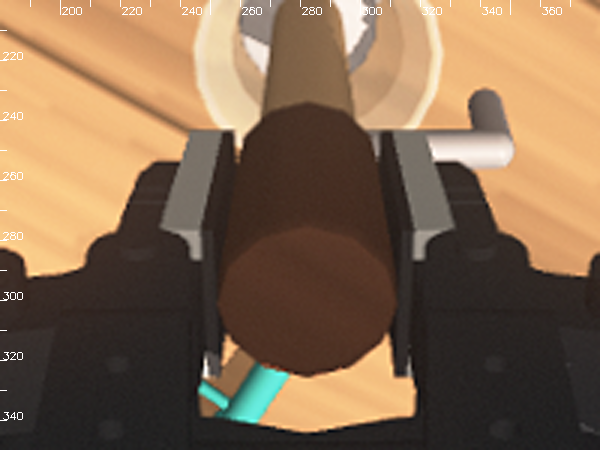

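Request:
jog_arm:
  deltas:
    - [[0.0,0.002,0,0,0,0,0],[0.0,0.002,0,0,0,0,0]]

```text
time: 21.18
tcp_pos: [0.5257, 0.0021, 0.2912]
tcp_rot: [[0.003, 0.499, -0.866], [0.001, -0.866, -0.499], [-1.0, 0.0, -0.003]]
ft_force: [-0.7, -0.0, 21.3]
opening: 0.023
```

Request:
jog_arm:
  deltas:
    - [[0.0,0.001,0,0,0,0,0],[0.0,0.001,0,0,0,0,0]]

```text
time: 21.42
tcp_pos: [0.5265, 0.0024, 0.2911]
tcp_rot: [[0.006, 0.499, -0.866], [0.002, -0.866, -0.499], [-1.0, 0.001, -0.006]]
ft_force: [-3.5, -0.3, 30.8]
opening: 0.0227
```

Request:
jog_arm:
  deltas:
    - [[0.0,0.0005,0,0,0,0,0],[0.0,0,0,0,0,0,0],[0.0,0,0,0,0,0,0]]

```text
time: 21.8
tcp_pos: [0.5266, 0.0024, 0.2911]
tcp_rot: [[0.006, 0.499, -0.866], [0.002, -0.866, -0.499], [-1.0, 0.002, -0.006]]
ft_force: [-2.5, 0.5, 28.5]
opening: 0.0227
```

Run:
```python
from h import *
log()
a=frame("scene");crop(a,240,160,340,260,6,"s15")
b=frame("side");crop(b,240,160,340,280,5,"d15")
# predicted pixel of brown bottom front at home & brown/cream boundary at z=.07, cream top .13 (front silhouette on axis)
for z in(.01,.07,.13): print(z,proj(a,[.525,.0015,z]).round(1),proj(b,[.525,.0015,z]).round(1))
```

```text
t 21.8 tcp [0.5266 0.0024 0.2911] rot [[0.006, 0.499, -0.866], [0.002, -0.866, -0.499], [-1.0, 0.002, -0.006]] j [  2.3  14.3 -10.3  99.9   2.7  65.7 -68.9] F [-2.54  0.49 28.47] open 0.0227
0.01 [[283.8 235.3]] [[290.4 249.8]]
0.07 [[284.1 220.5]] [[291.4 233.7]]
0.13 [[284.4 204.5]] [[292.4 216.2]]
```

View pics/s15.png

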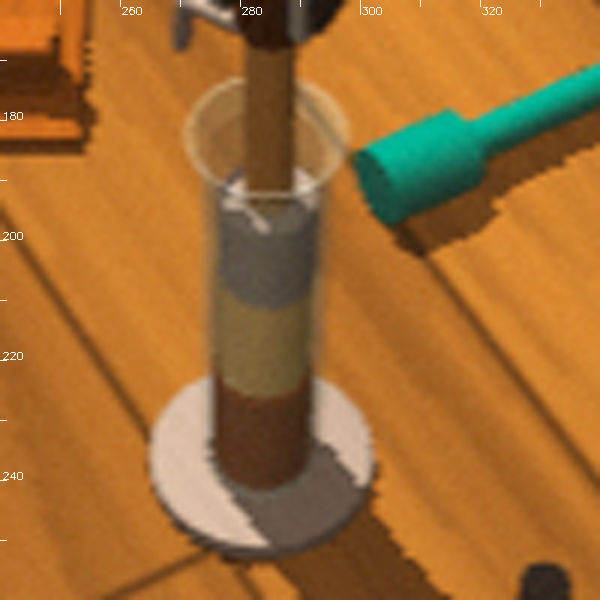

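View pics/d15.png

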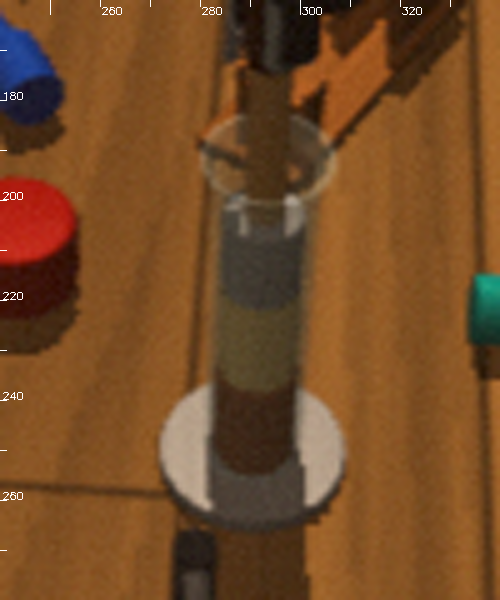

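The brown cheese's lower front edge is at scene row 241.7, against about 241.5 predicted for home. The pressing force read 28–31 N. I'll lift the rod out now.

Request:
jog_arm:
  deltas:
    - [[0.0,-0.01,0,0,0,0,0],[0.0,-0.02,0,0,0,0,0],[0.0,-0.025,0,0,0,0,0],[0.0,-0.025,0,0,0,0,0],[0.0,-0.025,0,0,0,0,0],[0.0,-0.03,0,0,0,0,0],[0.0,0,0,0,0,0,0]]

```text
time: 22.78
tcp_pos: [0.5251, 0.0019, 0.4236]
tcp_rot: [[0.002, 0.499, -0.866], [0.001, -0.866, -0.499], [-1.0, -0.0, -0.002]]
ft_force: [0.9, 0.5, -2.9]
opening: 0.0229
```

Run:
```python
from h import *
log()
a=frame("scene");crop(a,240,100,340,260,4,"s16")
f=frame("wrist"); crop(f,180,200,380,350,3,"w16")
T0=M(vertR(-60),[.5248,.0018,.4227])
e=np.array([.991,.132])
tgt=np.array([.526,.335])-.05*e;print(tgt)
p,w=plan([*tgt,.42],vertR(7.6),12,start=T0)
for k in range(2,13,2):
    T=run([(p.round(4),w.round(4))]*k,T0);print(k,T[:3,3].round(4),T[:3,1].round(3))
```

```text
t 22.77 tcp [0.5251 0.0019 0.4236] rot [[0.002, 0.499, -0.866], [0.001, -0.866, -0.499], [-1.0, -0.0, -0.002]] j [  2.   10.6  -9.8  86.1   1.8  83.3 -67.9] F [ 0.86  0.55 -2.95] open 0.0229
[0.47645 0.3284 ]
n 12 row [0.0002, -0.0177, -0.0232] [-0.0983, 0.0, 0.0]
2 [0.5446 0.0566 0.4223] [ 0.66  -0.752  0.   ]
4 [0.5533 0.1143 0.4219] [ 0.794 -0.608  0.   ]
6 [0.5505 0.1725 0.4215] [ 0.897 -0.442  0.   ]
8 [0.5365 0.2291 0.4211] [ 0.966 -0.258  0.   ]
10 [0.5117 0.2818 0.4207] [ 0.998 -0.064  0.   ]
12 [0.477  0.3287 0.4203] [0.991 0.132 0.   ]
```

View pics/s16.png

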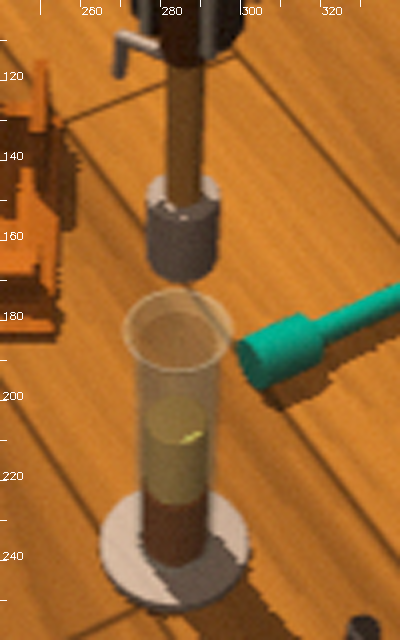

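View pics/w16.png

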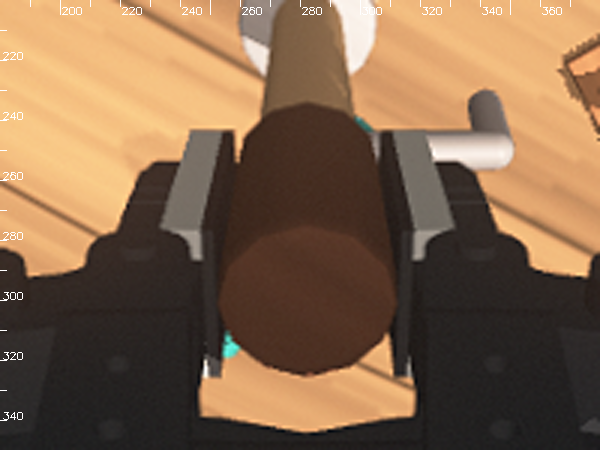

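Request:
jog_arm:
  deltas:
    - [[0.0,0.0002,-0.0177,-0.0232,-0.0983,0,0],[0.0,0.0002,-0.0177,-0.0232,-0.0983,0,0],[0.0,0.0002,-0.0177,-0.0232,-0.0983,0,0],[0.0,0.0002,-0.0177,-0.0232,-0.0983,0,0],[0.0,0.0002,-0.0177,-0.0232,-0.0983,0,0],[0.0,0.0002,-0.0177,-0.0232,-0.0983,0,0],[0.0,0.0002,-0.0177,-0.0232,-0.0983,0,0],[0.0,0.0002,-0.0177,-0.0232,-0.0983,0,0],[0.0,0.0002,-0.0177,-0.0232,-0.0983,0,0],[0.0,0.0002,-0.0177,-0.0232,-0.0983,0,0],[0.0,0.0002,-0.0177,-0.0232,-0.0983,0,0],[0.0,0.0002,-0.0177,-0.0232,-0.0983,0,0],[0,0,0,0,0,0,0],[0,0,0,0,0,0,0],[0,0,0,0,0,0,0]]

```text
time: 24.75
tcp_pos: [0.478, 0.3275, 0.4197]
tcp_rot: [[-0.001, 0.992, 0.129], [-0.0, 0.129, -0.992], [-1.0, -0.001, 0.0]]
ft_force: [0.1, -0.1, -1.9]
opening: 0.0226
```

Run:
```python
from h import *
log()
import pickle
f=frame("wrist"); a=frame("scene"); b=frame("side"); pickle.dump((f,a,b),open("f17.pkl","wb"))
crop(f,0,0,560,420,1,"w17");crop(f,180,60,540,330,2,"w17b")
crop(a,310,200,450,420,3,"s17"); crop(b,230,200,350,420,3,"d17")
log()
```

```text
t 24.75 tcp [0.478  0.3275 0.4197] rot [[-0.001, 0.992, 0.129], [-0.0, 0.129, -0.992], [-1.0, -0.001, 0.0]] j [-19.3  18.5 -29.   78.1   8.8  85.7 -40.2] F [ 0.07 -0.15 -1.87] open 0.0226
t 24.9 tcp [0.4778 0.328  0.4202] rot [[0.0, 0.992, 0.13], [0.001, 0.13, -0.992], [-1.0, 0.0, -0.001]] j [-19.3  18.4 -29.   78.    8.8  85.7 -40.2] F [ 0.4   0.25 -1.77] open 0.0226
```

View pics/w17.png

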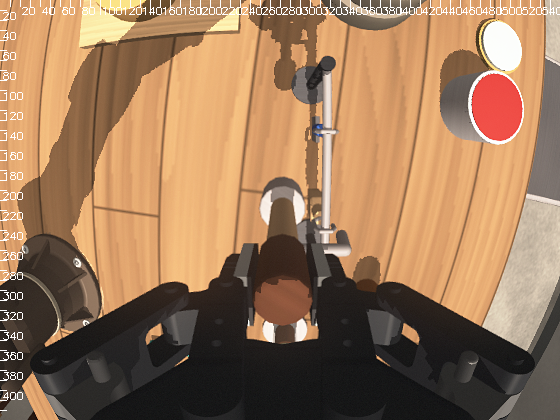

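View pics/w17b.png

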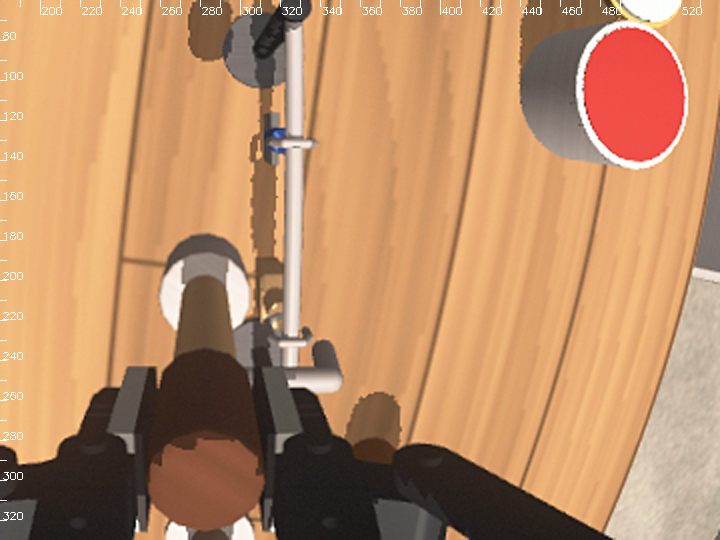

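View pics/s17.png

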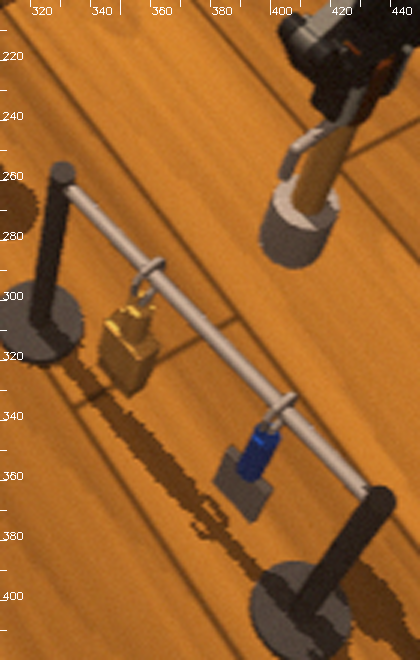

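View pics/d17.png

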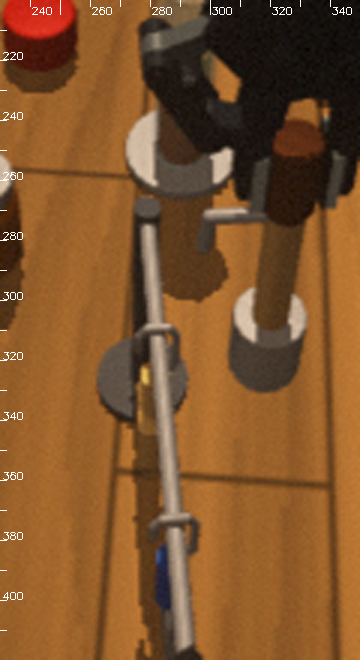

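Run:
```python
from h import *
import pickle
f,a,b=pickle.load(open("f17.pkl","rb"))
o=env.get_obs();R=o["tcp_rot"];t=o["tcp_pos"]
for n,u,v,z in(("bar",326.5,185,.2),("bar2",326.3,150,.2),("bar3",325.8,215,.2),("barfar",326.8,100,.2),("scr",326.5,131.5,.205),("brush",325,231.5,.205)):
    X=atz(f,u,v,z);print(n,X.round(4),(R.T@(X-t)).round(4))
S_=lambda x,y:(310+x/3,200+y/3); D_=lambda x,y:(230+x/3,200+y/3)
print("scr scene",atz(a,*S_(280,405),.205),"side",atz(b,*D_(173,518),.205),tri([(a,*S_(280,405)),(b,*D_(173,518))]))
print("brush scene",atz(a,*S_(151,268),.205),"side",atz(b,*D_(153,328),.205),tri([(a,*S_(151,268)),(b,*D_(153,328))]))
print("bar scene pts",atz(a,*S_(215,337),.2),"side",atz(b,*D_(163,425),.2))
# rod foot centre & axis
print("rod foot",tri([(a,310+292/3,200+245/3),(b,230+266/3,200+375/3)]))
print("post tops",atz(a,*S_(62,172),.21),atz(a,*S_(380,498),.21),atz(b,*D_(147,207),.21))
```

```text
bar [0.5258 0.333  0.2   ] [0.2202 0.0482 0.0014]
bar2 [0.5198 0.3705 0.2   ] [ 0.2202  0.0471 -0.0366]
bar3 [0.5305 0.2995 0.2   ] [0.2202 0.0486 0.0353]
barfar [0.5127 0.4234 0.2   ] [ 0.2202  0.047  -0.0899]
scr [0.5164 0.3902 0.205 ] [ 0.2152  0.0463 -0.0565]
brush [0.532  0.2819 0.205 ] [0.2152 0.0477 0.0529]
scr scene [0.51941229 0.39066672 0.205     ] side [0.51824572 0.38848949 0.205     ] (array([0.51868036, 0.3895344 , 0.20474846]), [np.float64(0.0011439192107158642), np.float64(0.0011439192107157523)])
brush scene [0.532561   0.28414409 0.205     ] side [0.53480887 0.28120593 0.205     ] (array([0.53498948, 0.28595912, 0.21170556]), [np.float64(0.0007200456856119113), np.float64(0.0007200456856119516)])
bar scene pts [0.52406449 0.33755168 0.2       ] side [0.52604697 0.33619633 0.2       ]
rod foot (array([0.47515276, 0.32990458, 0.25122455]), [np.float64(0.0012029073862645226), np.float64(0.0012029073862645347)])
post tops [0.54407848 0.20431981 0.21      ] [0.50776767 0.46040444 0.21      ] [0.54321503 0.20315507 0.21      ]
```

Request:
jog_arm:
  deltas:
    - [[0.0,0.02,0,0,0,0,0],[0.0,0.025,0,0,0,0,0],[0.0,0.025,0,0,0,0,0],[0.0,0.025,0,0,0,0,0],[0.0,0.02,0,0,0,0,0],[0.0,0.01,0,0,0,0,0],[0.0,0,0,0,0,0,0],[0.0,0,0,0,0,0,0]]

```text
time: 25.9
tcp_pos: [0.4777, 0.3291, 0.2963]
tcp_rot: [[0.001, 0.991, 0.131], [0.002, 0.131, -0.991], [-1.0, 0.001, -0.002]]
ft_force: [0.7, -0.0, -2.0]
opening: 0.0228
```

Run:
```python
from h import *
log()
import pickle
f=frame("wrist"); a=frame("scene"); b=frame("side"); pickle.dump((f,a,b),open("f18.pkl","wb"))
crop(f,180,60,440,330,2,"w18")
crop(a,330,220,450,400,4,"s18"); crop(b,240,240,360,420,4,"d18")
```

```text
t 25.9 tcp [0.4777 0.3291 0.2963] rot [[0.001, 0.991, 0.131], [0.002, 0.131, -0.991], [-1.0, 0.001, -0.002]] j [-19.   21.6 -28.9  91.   10.9  70.1 -42.3] F [ 0.69 -0.03 -2.01] open 0.0228
```

View pics/w18.png

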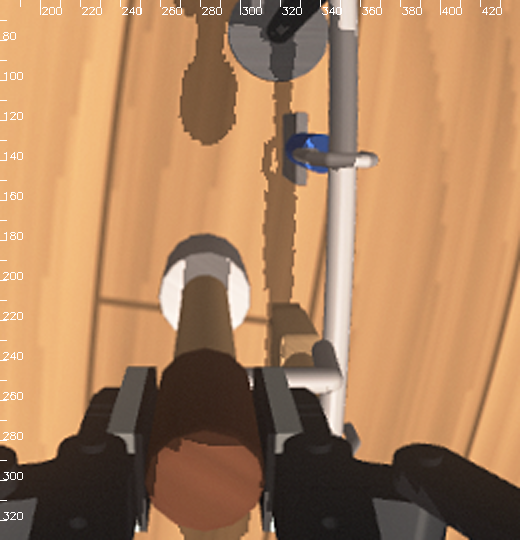

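View pics/s18.png

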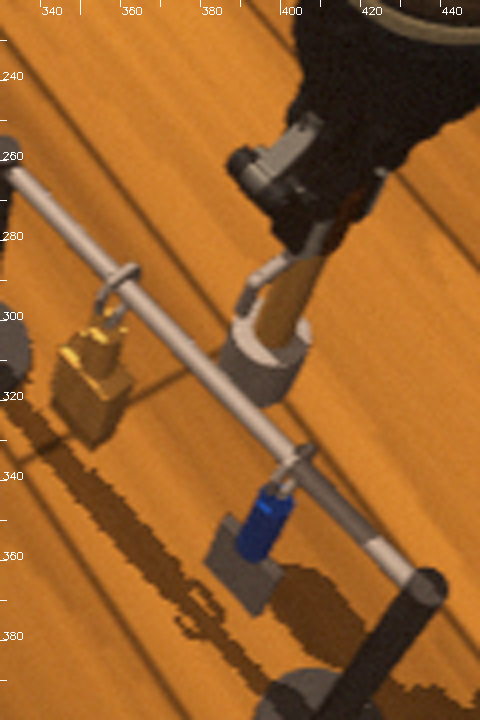

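View pics/d18.png

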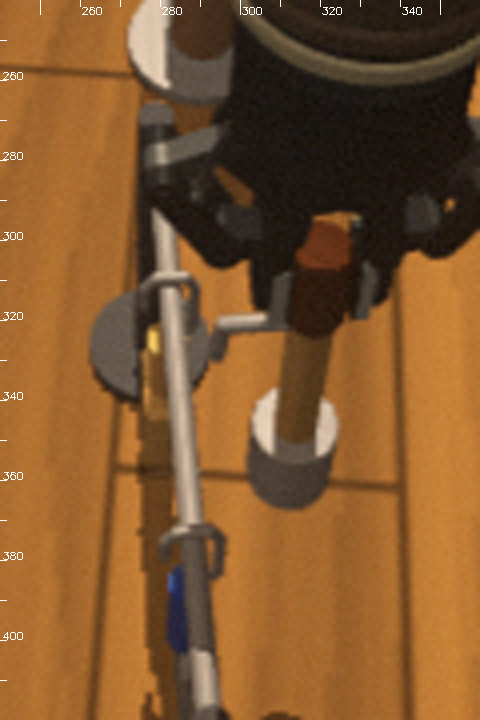

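Run:
```python
from h import *
import pickle
f,a,b=pickle.load(open("f18.pkl","rb"))
o=env.get_obs();R=o["tcp_rot"];t=o["tcp_pos"];print(t)
for n,u,v,z in(("bar",180+341/2,60+250/2,.2),("bar2",180+342/2,60+200/2,.2),("bar3",180+339/2,60+330/2,.2),("scr",180+344/2,60+158/2,.205),("hooktip",180+325/2,60+375/2,.2635),("head L",180+160/2,60+295/2,.18),("head R",180+250/2,60+295/2,.18),("shaft mid",180+205/2,60+345/2,.25)):
    X=atz(f,u,v,z);print(n,X.round(4),(R.T@(X-t)).round(4))
# head in side/scene
A=lambda x,y:(330+x/4,220+y/4);B=lambda x,y:(240+x/4,240+y/4)
print("head top ctr", tri([(a,*A(271,332)),(b,*B(294,424))]), "expected z",t[2]-.161+.045)
print("bar near gap", atz(a,*A(212,372),.2), atz(b,*B(183,430),.2))
print("brush",atz(a,*A(122,274),.205),"scr",atz(a,*A(300,458),.205),atz(b,*B(172,285),.205),atz(b,*B(195,535),.205))
```

```text
[0.47761963 0.32902705 0.29616446]
bar [0.5223 0.359  0.2   ] [ 0.0963  0.0481 -0.0237]
bar2 [0.5197 0.3764 0.2   ] [ 0.0963  0.0478 -0.0413]
bar3 [0.5271 0.3299 0.2   ] [0.0962 0.049  0.0058]
scr [0.5169 0.391  0.205 ] [ 0.0913  0.0469 -0.0562]
hooktip [0.509  0.3359 0.2635] [ 0.0327  0.0319 -0.0027]
head L [0.4609 0.329  0.18  ] [ 0.1161 -0.0168 -0.002 ]
head R [0.4951 0.3335 0.18  ] [ 0.1162  0.0178 -0.002 ]
shaft mid [0.4772 0.3356 0.25  ] [ 0.0462  0.0004 -0.0065]
head top ctr (array([0.47841282, 0.33019201, 0.1792535 ]), [np.float64(0.0005143307888008694), np.float64(0.0005143307888009034)]) expected z 0.18016445648768825
bar near gap [0.52280274 0.33971895 0.2       ] [0.52326772 0.34591591 0.2       ]
brush [0.53133766 0.28291773 0.205     ] scr [0.51641746 0.39134089 0.205     ] [0.53127392 0.28456345 0.205     ] [0.51653775 0.39003376 0.205     ]
```

Request:
jog_arm:
  deltas:
    - [[0.0,0,0.009,0,0,0,0],[0.0,0,0.01,0,0,0,0],[0.0,0,0.01,0,0,0,0],[0.0,0,0,0,0,0,0],[0.0,0,0,0,0,0,0]]

```text
time: 26.68
tcp_pos: [0.5059, 0.3327, 0.2952]
tcp_rot: [[-0.0, 0.991, 0.131], [0.001, 0.131, -0.991], [-1.0, -0.0, -0.001]]
ft_force: [0.0, 0.8, -2.2]
opening: 0.0227
```

Run:
```python
from h import *
log()
import pickle
f=frame("wrist"); b=frame("side"); pickle.dump((f,b),open("f19.pkl","wb"))
crop(f,180,60,440,330,2,"w19")
crop(b,240,270,340,420,4,"d19")
```

```text
t 26.68 tcp [0.5059 0.3327 0.2952] rot [[-0.0, 0.991, 0.131], [0.001, 0.131, -0.991], [-1.0, -0.0, -0.001]] j [-18.9  24.1 -28.2  87.4  11.7  71.4 -41.2] F [ 0.04  0.77 -2.21] open 0.0227
```

View pics/w19.png

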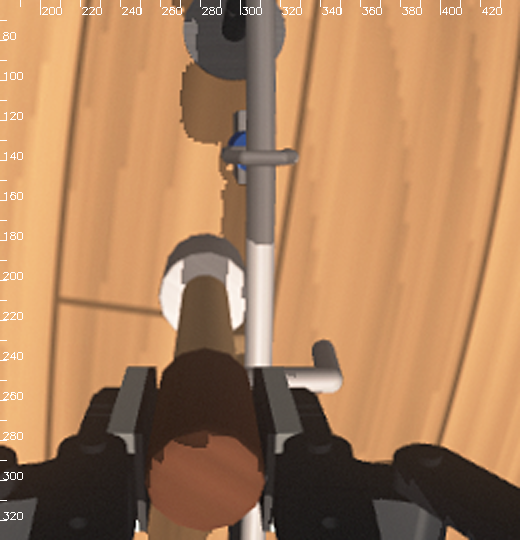

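View pics/d19.png

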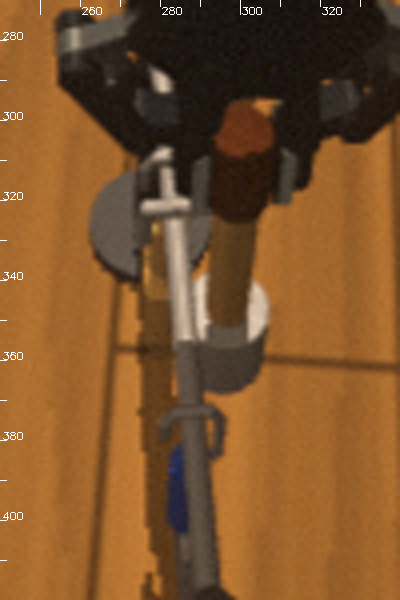

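Run:
```python
from h import *
import pickle
f,b=pickle.load(open("f19.pkl","rb"))
o=env.get_obs();R=o["tcp_rot"];t=o["tcp_pos"];print(t)
for u,v in((260,300),(260,200),(259,350)):
    X=atz(f,180+u/2,60+v/2,.2);print((R.T@(X-t)).round(4))
```

```text
[0.505747   0.33266516 0.29539141]
[ 0.0954  0.0198 -0.0058]
[ 0.0954  0.0191 -0.041 ]
[0.0954 0.0199 0.0129]
```

The bar lies 19.8 mm from the rod axis, inside the 14–25 mm window for the hook. I'll lower now.

Request:
jog_arm:
  deltas:
    - [[0.0,0.01,0,0,0,0,0],[0.0,0.014,0,0,0,0,0],[0.0,0.014,0,0,0,0,0],[0.0,0.01,0,0,0,0,0],[0.0,0,0,0,0,0,0]]

```text
time: 27.4
tcp_pos: [0.5057, 0.3322, 0.2462]
tcp_rot: [[-0.002, 0.991, 0.131], [-0.0, 0.131, -0.991], [-1.0, -0.002, 0.0]]
ft_force: [-0.4, 0.5, -1.0]
opening: 0.0226
```

Request:
jog_arm:
  deltas:
    - [[0.0,0.002,0,0,0,0,0],[0.0,0.002,0,0,0,0,0],[0.0,0,0,0,0,0,0]]

```text
time: 27.78
tcp_pos: [0.5061, 0.3326, 0.2435]
tcp_rot: [[0.0, 0.991, 0.131], [0.001, 0.131, -0.991], [-1.0, 0.0, -0.001]]
ft_force: [-0.1, -0.5, -2.6]
opening: 0.0229
```

Request:
jog_arm:
  deltas:
    - [[0.0,0.0015,0,0,0,0,0],[0.0,0.001,0,0,0,0,0],[0.0,0,0,0,0,0,0]]

```text
time: 28.15
tcp_pos: [0.5063, 0.3328, 0.2414]
tcp_rot: [[0.001, 0.991, 0.131], [0.001, 0.131, -0.991], [-1.0, 0.001, -0.001]]
ft_force: [-0.2, -1.3, 2.3]
opening: 0.0223
```

Run:
```python
from h import *
log()
f=frame("wrist"); b=frame("side"); a=frame("scene")
crop(f,180,60,440,330,2,"w20")
crop(b,240,270,340,420,4,"d20");crop(a,330,220,450,400,4,"s20")
log()
```

```text
t 28.15 tcp [0.5063 0.3328 0.2414] rot [[0.001, 0.991, 0.131], [0.001, 0.131, -0.991], [-1.0, 0.001, -0.001]] j [-19.2  26.3 -27.8  91.9  13.1  65.  -42.5] F [-0.21 -1.31  2.35] open 0.0223
t 28.3 tcp [0.5063 0.3328 0.2414] rot [[0.001, 0.991, 0.131], [0.001, 0.131, -0.991], [-1.0, 0.001, -0.001]] j [-19.2  26.3 -27.8  91.9  13.1  65.  -42.5] F [-1.66 -1.77  4.18] open 0.0226
```

View pics/s20.png

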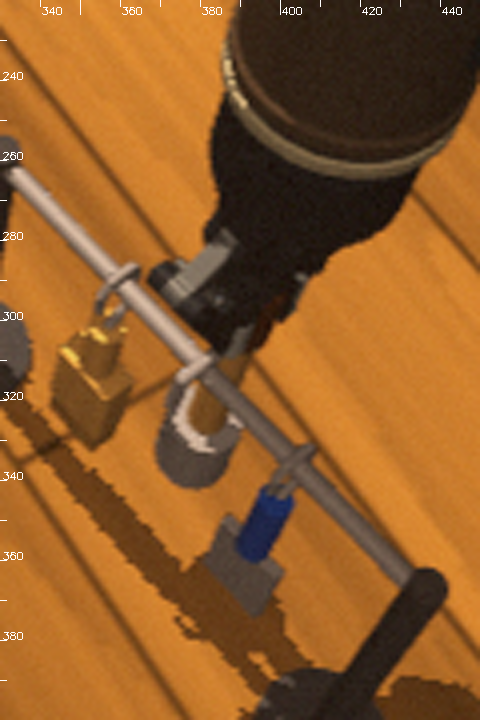

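View pics/d20.png

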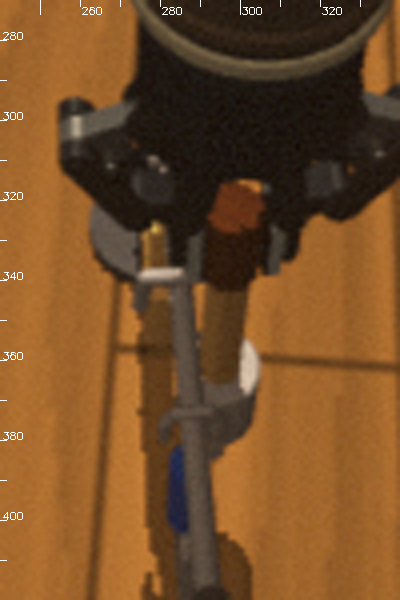

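View pics/w20.png

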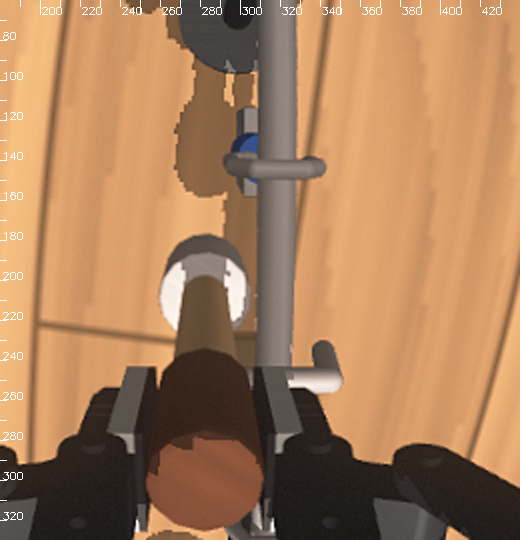

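Request:
jog_arm:
  deltas:
    - [[0.026,0,0,0,0,0,0],[0.03,0,0,0,0,0,0],[0.036,0,0,0,0,0,0],[0.042,0,0,0,0,0,0],[0.05,0,0,0,0,0,0],[0.06,0,0,0,0,0,0],[0.07,0,0,0,0,0,0],[0.075,0,0,0,0,0,0],[0.075,0,0,0,0,0,0],[0.075,0,0,0,0,0,0]]

```text
time: 29.55
tcp_pos: [0.5061, 0.3326, 0.2409]
tcp_rot: [[0.0, 0.991, 0.131], [0.001, 0.131, -0.991], [-1.0, 0.0, -0.001]]
ft_force: [-0.2, 0.9, 0.0]
opening: 0.075
```

Run:
```python
from h import *
log()
f=frame("wrist"); b=frame("side"); a=frame("scene")
crop(f,140,60,440,330,2,"w21")
crop(b,240,270,340,420,4,"d21");crop(a,330,220,450,400,4,"s21")
```

```text
t 29.55 tcp [0.5061 0.3326 0.2409] rot [[0.0, 0.991, 0.131], [0.001, 0.131, -0.991], [-1.0, 0.0, -0.001]] j [-19.2  26.3 -27.7  91.9  13.1  65.  -42.5] F [-0.23  0.92  0.02] open 0.075
```

View pics/w21.png

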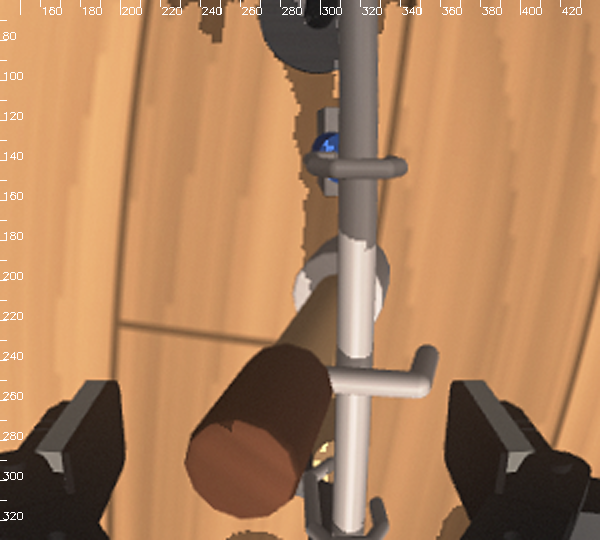

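View pics/s21.png

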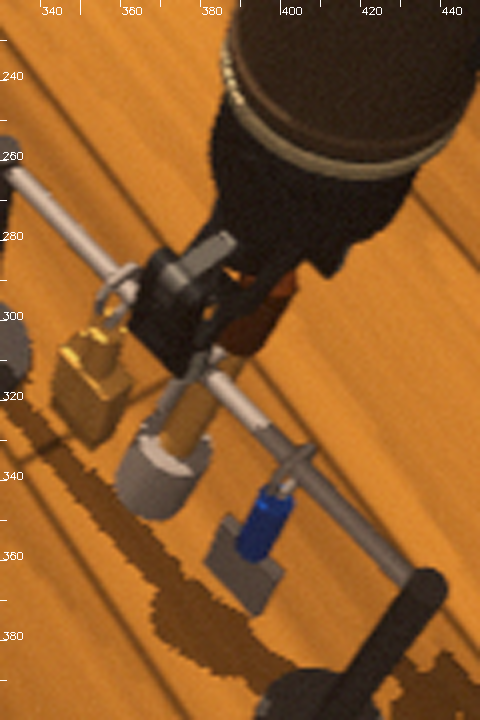

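View pics/d21.png

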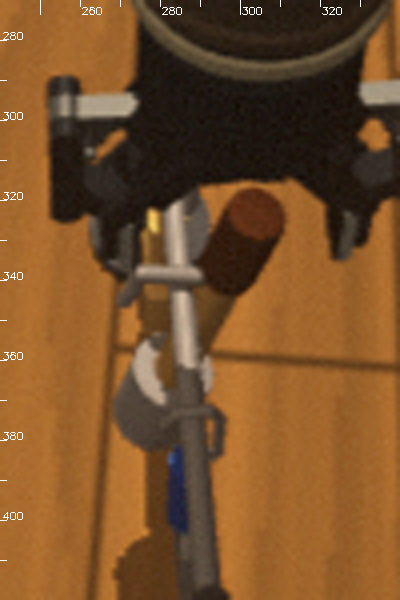

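The rod hangs by its hook, clear of both fingers: its handle's left edge is at crop x = 187 and the left finger is at 123. I'll withdraw straight up.

Request:
jog_arm:
  deltas:
    - [[0.075,-0.015,0,0,0,0,0],[0.075,-0.03,0,0,0,0,0],[0.075,-0.045,0,0,0,0,0],[0.075,-0.05,0,0,0,0,0],[0.075,-0.05,0,0,0,0,0],[0.075,0,-0.05,0,0,0,0],[0.075,0,-0.05,0,0,0,0],[0.075,0,0,0,0,0,0],[0.075,0,0,0,0,0,0],[0.075,0,0,0,0,0,0],[0.075,0,0,0,0,0,0],[0.075,0,0,0,0,0,0]]

```text
time: 31.2
tcp_pos: [0.4073, 0.3193, 0.4305]
tcp_rot: [[-0.001, 0.991, 0.131], [0.001, 0.131, -0.991], [-1.0, -0.0, -0.001]]
ft_force: [0.6, 0.4, 0.3]
opening: 0.0752
```

Run:
```python
from h import *
import pickle
log()
f=frame("wrist"); b=frame("side"); a=frame("scene"); pickle.dump((f,a,b),open("f22.pkl","wb"))
crop(a,200,150,460,420,2,"s22");crop(b,190,170,370,420,3,"d22"); crop(a,330,240,450,400,4,"s22b")
```

```text
t 31.2 tcp [0.4073 0.3193 0.4305] rot [[-0.001, 0.991, 0.131], [0.001, 0.131, -0.991], [-1.0, -0.0, -0.001]] j [-19.3  11.9 -30.7  84.9   6.   84.8 -42.5] F [0.57 0.39 0.33] open 0.0752
```

View pics/s22.png

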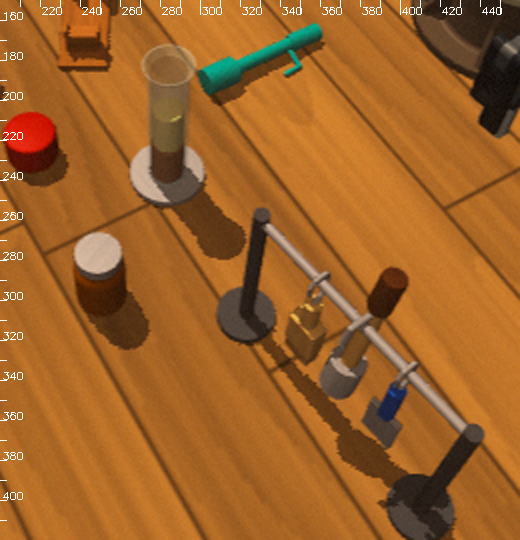

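View pics/d22.png

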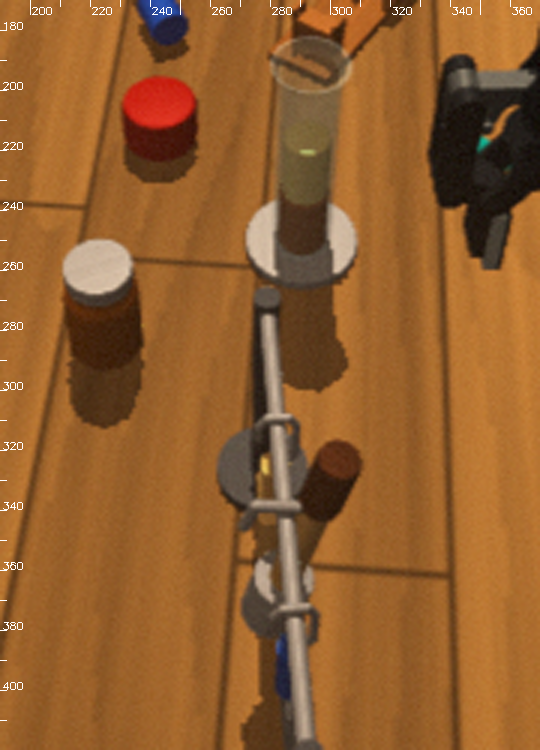

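View pics/s22b.png

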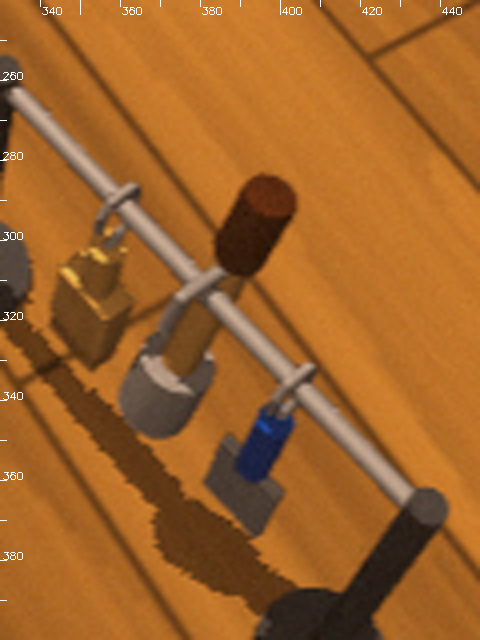

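Run:
```python
from h import *
import pickle
f,a,b=pickle.load(open("f22.pkl","rb"))
A=lambda x,y:(330+x/4,240+y/4);B=lambda x,y:(190+x/3,170+y/3)
top,e=tri([(a,*A(271,195)),(b,*B(341,457))]);print("handle top",top,e)
hk=atz(a,*A(203,284),.212);print("hook arm on bar",hk,atz(b,*B(280,507),.212))
d=top-np.array([.526,.335,.205]);mid=np.array([.526,.333,.2]);y=np.array([-.132,.991,0]);print("along bar",(hk-mid)@y)
h,e=tri([(a,*A(175,365)),(b,*B(288,570))]);print("head top",h,e);v=top-h;print("len",np.linalg.norm(v),"lean",np.arccos(v[2]/np.linalg.norm(v)))
print("brush",atz(a,*A(123,194),.205),"scr",atz(a,*A(300,377),.205))
a2=frame("scene");print("max change since last frame (rod area)",np.abs(a2["pixels"][270:360,355:410].astype(int)-a["pixels"][270:360,355:410]).mean(), np.abs(a2["pixels"][20:100,300:400].astype(int)-a["pixels"][20:100,300:400]).mean())
```

```text
handle top [0.49905455 0.33251776 0.25676801] [np.float64(0.0009326168899014459), np.float64(0.0009326168899014333)]
hook arm on bar [0.52914516 0.33841588 0.212     ] [0.52784509 0.33790644 0.212     ]
along bar 0.004951974472807507
head top [0.52296287 0.33318028 0.11941796] [np.float64(0.0039388488200758996), np.float64(0.003938848820075873)]
len 0.13941693459225926 lean 0.172406578570213
brush [0.53094924 0.28313769 0.205     ] scr [0.51613958 0.39098613 0.205     ]
max change since last frame (rod area) 2.3846464646464645 2.16725
```

Run:
```python
from h import *
print(env.hand_in()); print(env.get_obs()["time"])
```

```text
the job is handed in; nothing more can be done
None
the job is handed in; nothing more can be done
```

I carried out the whole job and handed it in at about 31 s of the 72 s allowed; the system reported no verdict.

- **Packing:** I set the cream cheese upright on the brown one in the tube. I stood the rod in the tube by its shaft, took it again by the handle and rammed the stack down about 33 mm to a firm stop.
- **Pressing:** The wrist force read 28–31 N there. The brown cheese's lower front edge was at scene row 241.7, against about 241.5 estimated for fully home. After I pulled the rod out, the cheeses stayed down.
- **Hanging:** The rod hangs by its hook about 5 mm from the rail's middle along the bar. It leans about 0.17 rad and showed no visible sway between pictures.
- **Bystanders:** The brush and scraper hooks measured within about 3–4 mm of where they started, about what my pixel readings vary by. The jar and red cheese look untouched, but I did not measure them again at the end. The gripper was clear of everything.

**Weaker check:** My sighting of the rod's head was only good to about 4 mm, so the lean is approximate. From the rod's geometry I expect about 0.24 rad, still well under the 0.8 limit.

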